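Charge the battery packs in the lock-up charging drawer

ROBOT

A 7-joint arm with a two-finger parallel gripper is mounted at the origin on a cart in front of the work surface, level with it; the furniture and walls round the work are solid. World frame = base frame: x ahead of the robot, y to its left, z up, the work surface at z = 0. Lengths are in m, angles in rad, forces in N, time in s.
With the tool pointing down it reaches from about 0.425 to 0.95 m from the base axis. Payload 16.7 kg.
Tool frame: the origin (TCP) lies midway between the tips of the shut fingers; the grasp point (between the pads) lies 19 mm behind it; z points along the fingers, y is the line along which they close (so a half turn about z gives the same grasp; the last joint's range is limited). The gripper opens to 94 mm and grips with 3 to 60 N. Pads are 16 mm wide; open, the fingers measure 119 mm over their backs; the gripper's body (75 mm by 177 mm) begins 78 mm behind the grasp point.
Start: joints at [1.085, 0.426, 0.074, 1.606, -0.034, 1.111, -0.067], TCP at [0.223, -0.637, 0.205] pointing down, gripper open.
Joint ranges: [-2.85, 2.85], [-0.5, 2.14], [-1.23, 1.37], [0.21, 2.46], [-1.02, 4.16], [0.16, 2.05], [-2.73, 2.73]. Speed limits (rad/s): [1.89, 1.89, 2.39, 2.39, 3.01, 3.01, 3.01].

INTERFACE

Orientations are given as [roll, pitch, yaw] about the fixed x, y, z axes, in that order (R = Rz(yaw) Ry(pitch) Rx(roll)).
In Python, from station import status, viewer, ticket, models gives the robot as it stands.
- The arm moves only by the shell command python3 -m crank 'ROWS' [FORCE]. ROWS is JSON, a list of rows, each an object of numbers: "tx", "ty", "tz": the shift along the tool's x, y, z in mm; "turn": the turn about the tool's z in rad; "hand": the opening, from 0 (shut) to 1 (fully open). In form: [{"tx": .., "ty": .., "tz": .., "turn": .., "hand": ..}, ...]. A call has exactly 8 rows; each row shifts and turns the commanded pose from where the row before left it, along the tool's axes as they then stand; what a row does not reach is not made up. A row lasts 1/12 s, in which the tool goes at most 41.7 mm and 7.16 degrees, less where a joint would pass 70% of its speed; a pose out of reach is approached as far as the arm can. A call with a gripper value outside its range is refused whole. The fingers move at their own pace and stop on an object; FORCE is the grip in N (left out, the last holds). Time passes only in rows, so rows that do not move let the fingers close, or fill a call up. It gives the time, the measured TCP pose, the force, the opening and the grip force at its end, in the units of the state.
- status.sense(): the state, without advancing time (a new reading comes with each control period).
- viewer.read_camera(name): name is "scene" or "side" or "wrist"; returns a dict with "frame" (384x512x3 uint8, red, green, blue), "range_z" (384x512 float32, m along the optical axis (not along the pixel's ray), 0 where there is no reading), "fx", "fy", "cx", "cy" (pixels), "D" ([k1, k2, p1, p2, k3] as OpenCV has them; the pictures are not rectified), "extrinsics" (4x4, takes a point from camera to world coordinates); the wrist camera has in their place "mount" (4x4, takes a point from camera to tool coordinates, whose origin is the TCP and whose axes are the flange's). Camera axes: x right, y up, looking along -z (the intrinsics and any distortion apply to the point x, -y, -z); pixel columns grow to the right and rows downward; lengths in m; the calibration is good to about 2 mm. A picture is of the moment at which its call begins: read the wrist's pose just before it.
- ticket.finish_job(): hands the job in; it is judged then, once.
Trained networks look in the newest picture that a camera, given by its name, has taken for a name from the list of things; names that differ only in an ending like _2 or _b are one class to them, and where a whole thing is asked for, a point or a joint stands for the part that bears it (a point fixed in the world has none). Each returns a list of dicts, best first, with "conf" (0 to 1); they miss things now and then, are a little off and sometimes report something else, mostly with a low value. They report only what shows in the picture. A call takes as long as a camera call.
- models.spot_in(label, camera): "bbox" ([centre column, centre row, width, height] in pixels, round what is visible of it).
- models.pinpoint(label, camera): "centre" ([column, row] in pixels: a listed point, or the origin of a listed thing).
The state is a dict: "time_s": time; "q": joint angles; "qvel": joint speeds; "joint_torque": joint torques, N m; "eef_pos": TCP position; "tool_rot": TCP orientation; "force": force on the tool from outside, world axes, zero at the start; "moment": the same for the moment, N m; "width": opening from 0.0 (shut) to 1.0 (fully open); "grasp_force": force on a finger pad.
Only numpy, scipy, OpenCV 4.12 (cv2) and the standard library are available. Lean on these libraries where they do the work, as an engineer would, in place of code of your own. Each camera call takes 0.05 s, during which the arm holds its last target. There are 200 camera calls.

TASK

Put the desk's battery packs on charge: unlock the charging box by turning the lock collar on its top anticlockwise to its open mark (the two dots), then pull the drawer well open, lay every battery pack on the drawer's floor without stacking them (any way round, none standing on end), and push the drawer fully home. Then turn the collar back clockwise to the locked mark (the white arrowhead), and last turn the selector knob from off so that its pointer clicks in at the steel setting peg. Leave the eraser, the matchbox and the sharpener where they are.

Things in the scene. Friction and masses are not known exactly. Their poses are not given: they have to be found in the camera images.
- charger: fixed grey battery charging box, 172 x 272 x 72 mm (its own x, y, z); origin at the centre of its underside, on the desk; its x axis points to the back of the box, its front and drawer face -x (toward the robot). On its flat top (z = 72 mm) sit the lock collar (left, at x -20, y +68 mm) and the selector (right, at x -20, y -68 mm).
- drawer (a joint): how far the drawer is pulled out along the box's -x: 0 shut, 0.125 m the stop; slides with about 1.5 to 2 N of friction and stays where it is left; it has no latch.
- drawer_pull (a point): middle of the drawer's steel pull: a level round bar 10 mm thick and 100 mm long along the box's y, 35 mm in front of the drawer front (gap about 30 mm), 48 mm above the desk, on two stems at 45 mm either side of the middle; it moves with the drawer.
- drawer_floor (a point): centre of the drawer's inner floor (its upper side, 14 mm above the desk), axes as the box; it moves with the drawer. The open-topped inside measures 148 mm in x and 242 mm in y; side and back walls stand 31 mm above the floor, the drawer front 47 mm (top 61 mm above the desk). Fully out, the front 125 mm of the inside is uncovered, from 76 mm in front of this point to 49 mm behind it; the rest stays under the box's top, which leaves 50 mm above the floor.
- lock_collar (a joint): turn of the lock collar, rad, clockwise seen from above: 0 to 1.7; 0 is open (a stop; index at the two white dots, toward the robot), 1.2 is the locked mark, about where it starts. Friction about 0.06 N m holds it where it is left.
- collar_grip (a point): on the collar's upright axis, half-way up it: the captive collar is a dark ribbed steel ring 46 mm in outer diameter, 18 mm high, its foot 73 mm and its top 91 mm above the desk; it turns about this axis and cannot come off.
- collar_index (a point): white index line on the collar's rim, top edge.
- lock_mark (a point): the fixed white arrowhead on the box's top beside the collar, 36 mm from its axis: the locked mark.
- selector (a joint): turn of the selector knob, rad, anticlockwise seen from above, -1.6 to 1.6; 0 is off (pointer toward the robot, the box's -x). It clicks into detents 0.698 rad (40 degrees) apart (-1.396, -0.698, 0, 0.698, 1.396) that pull it in when let go; about 0.06 N m moves it over.
- selector_grip (a point): on the selector's upright axis, half-way up its bar grip: a bar 42 mm long (toward the pointer and away), 12 mm thick, 20 mm high, its foot 81 mm and its top 101 mm above the desk, on a round skirt 50 mm in diameter and 8 mm high. Pinch the bar across its thickness.
- selector_pointer (a point): the point that the pointer (white line on the knob) aims at, 40 mm from the selector's axis, on the circle of the setting marks; turns with the knob.
- setting_peg: steel setting peg, 9 mm in diameter and 7 mm high, fixed on the box's top at one of four places 40 mm from the selector's axis, 40 or 80 degrees to either side of the off position; the three other places have only small flat dots. Origin at the centre of its foot.
- pack_0_center (a point): centre of a loose black battery pack, 32 x 50 x 22 mm in its own x, y, z (z up as it lies at the start), rounded edges, grey label and four brass contact strips on top, 60 to 110 g; 2 to 4 packs are there, the rest are absent.
- pack_1_center (a point): centre of a loose black battery pack, 32 x 50 x 22 mm in its own x, y, z (z up as it lies at the start), rounded edges, grey label and four brass contact strips on top, 60 to 110 g; 2 to 4 packs are there, the rest are absent.
- pack_2_center (a point): centre of a loose black battery pack, 32 x 50 x 22 mm in its own x, y, z (z up as it lies at the start), rounded edges, grey label and four brass contact strips on top, 60 to 110 g; 2 to 4 packs are there, the rest are absent.
- pack_3_center (a point): centre of a loose black battery pack, 32 x 50 x 22 mm in its own x, y, z (z up as it lies at the start), rounded edges, grey label and four brass contact strips on top, 60 to 110 g; 2 to 4 packs are there, the rest are absent.
- pack_4_center (a point): centre of a loose black battery pack, 32 x 50 x 22 mm in its own x, y, z (z up as it lies at the start), rounded edges, grey label and four brass contact strips on top, 60 to 110 g; 2 to 4 packs are there, the rest are absent.
- eraser: two-tone eraser, 22 x 54 x 12 mm, loose, not part of the job: leave it where it is. Origin at the centre of its underside.
- match_box: matchbox, 36 x 56 x 15 mm, loose, not part of the job: leave it where it is. Origin at the centre of its underside.
- pencil_sharpener: round brass pencil sharpener, 29 mm across, 25 mm high, loose, not part of the job: leave it where it is. Origin at the centre of its underside.

How it is judged:
On the way, in this order (a step that is already met when the one before it is completed fails the run):
1. the collar is turned back to its open mark (below 0.25 rad) (value of joint lock_collar below 0.25 rad), for 0.2 s.
2. the drawer is pulled well open (more than 90 mm) (value of joint drawer above 0.09 m), for 0.2 s.
3. every battery pack lies on the drawer's floor (x of pack_0_center in the frame of drawer_floor between -0.073 and 0.073 m and y of pack_0_center in the frame of drawer_floor between -0.118 and 0.118 m and z of pack_0_center in the frame of drawer_floor between 0.004 and 0.021 m and x of pack_1_center in the frame of drawer_floor between -0.073 and 0.073 m and y of pack_1_center in the frame of drawer_floor between -0.118 and 0.118 m and z of pack_1_center in the frame of drawer_floor between 0.004 and 0.021 m and x of pack_2_center in the frame of drawer_floor between -0.073 and 0.073 m and y of pack_2_center in the frame of drawer_floor between -0.118 and 0.118 m and z of pack_2_center in the frame of drawer_floor between 0.004 and 0.021 m and x of pack_3_center in the frame of drawer_floor between -0.073 and 0.073 m and y of pack_3_center in the frame of drawer_floor between -0.118 and 0.118 m and z of pack_3_center in the frame of drawer_floor between 0.004 and 0.021 m and x of pack_4_center in the frame of drawer_floor between -0.073 and 0.073 m and y of pack_4_center in the frame of drawer_floor between -0.118 and 0.118 m and z of pack_4_center in the frame of drawer_floor between 0.004 and 0.021 m), for 0.2 s.
4. the drawer is fully home with the packs in it (all of step 3 and value of joint drawer below 0.006 m), for 0.2 s.
5. the collar is at the locked mark, the drawer home (value of joint drawer below 0.006 m and value of joint lock_collar between 1.06 and 1.34 rad), for 0.2 s.
6. the selector's pointer is at the setting peg, the collar locked (all of step 5 and horizontal distance between selector_pointer and setting_peg below 0.01 m), for 0.2 s.
At the end, for the whole second after the job is handed in: In this order: every pack lies on the drawer's floor, unstacked (centre inside, under 21 mm above the floor); drawer home within 6 mm; collar within 0.14 rad of the locked mark; selector's aim point within 10 mm of the setting peg (all of step 3 and all of step 6 and velocity of joint selector between -0.1 and 0.1 rad/s); the robot touches nothing.
It fails at once if the eraser, the matchbox or the sharpener is moved more than 30 mm (distance of any of eraser, match_box, pencil_sharpener from where it was at the start of the episode above 0.03 m).
Of pack_0, pack_1, pack_2, pack_3, pack_4 only 2 to 4 are there at a start; the rules pass over those that are not, and their reading is None.
At some moment in a run one of pack_0, pack_1, pack_2, pack_3, pack_4 may be knocked a few centimetres aside while the robot is not near it.
Once in a run the grip may slacken for a moment while it holds something.
It also fails if it takes over 210 s, if anything falls off the work surface, if the arm or the gripper's body presses on something with over 40 N, if the wrist force passes 120 N, or if a joint passes its speed limit or range.

## Working session

There is one attempt and no reset: what is moved stays moved. The work goes in short steps, Python scripts to look and compute and a shell command to move; the robot and the scene stay as the last step left them, time stands still between calls to the robot, and variables do not carry over. Pictures are saved under pics/ and viewed, at most 14 in all, crops included, and the job is handed in when it is done.

```bash
ls; mkdir -p pics
cat > h.py <<'E'
import numpy as np, cv2
from scipy.spatial.transform import Rotation as R
from station import status, viewer, ticket, models
def tool():
    s=status.sense(); T=np.eye(4); T[:3,:3]=R.from_euler('xyz',s['tool_rot']).as_matrix(); T[:3,3]=s['eef_pos']; return T
def cam(n):
    T=tool(); c=viewer.read_camera(n); c['E']=np.array(c['extrinsics']) if 'extrinsics' in c else T@np.array(c['mount']); return c
def ray(c,px):
    K=np.array([[c['fx'],0,c['cx']],[0,c['fy'],c['cy']],[0,0,1]])
    u=cv2.undistortPoints(np.array([[px]],float),K,np.array(c['D'],float))[0,0]
    return np.array([u[0],-u[1],-1.])
def at_z(c,px,z):
    d=c['E'][:3,:3]@ray(c,px); o=c['E'][:3,3]; return o+d*(z-o[2])/d[2]
def at_d(c,px):
    u,v=int(round(px[0])),int(round(px[1])); w=c['range_z'][max(v-1,0):v+2,max(u-1,0):u+2]; w=w[w>0]
    if not len(w): return None
    return c['E'][:3,:3]@(ray(c,px)*np.median(w))+c['E'][:3,3]
def save(c,n,box=None,s=1):
    f=c['frame'][:,:,::-1]
    if box: f=f[box[1]:box[3],box[0]:box[2]]
    cv2.imwrite('pics/'+n,cv2.resize(f,None,fx=s,fy=s,interpolation=cv2.INTER_CUBIC))
def pr(*a): print(*[np.round(x,4) if isinstance(x,np.ndarray) else x for x in a])
E
cat > l.py <<'E'
from h import *
s=status.sense(); print({k:np.round(v,3) for k,v in s.items()})
for n in ('scene','side'):
    c=cam(n); save(c,n+'0.png',s=1.5)
    for l in ['charger','drawer_pull','collar_grip','collar_index','lock_mark','selector_grip','selector_pointer','setting_peg','pack_0_center','eraser','match_box','pencil_sharpener']:
        for d in models.pinpoint(l,n)[:6]: 
            p=at_d(c,d['centre']); pr(n,l,round(d['conf'],2),np.array(d['centre']),p if p is not None else '-')
E
python3 l.py
```

```text
pics
{'time_s': np.float64(0.0), 'q': array([ 1.084,  0.427,  0.074,  1.607, -0.034,  1.111, -0.067]), 'qvel': array([ 0.   ,  0.   , -0.001, -0.001, -0.002, -0.   , -0.001]), 'joint_torque': array([-2.0000e-03, -9.3583e+01,  3.6650e+00, -4.5419e+01, -4.9000e-02,
        2.0000e-02,  0.0000e+00]), 'eef_pos': array([ 0.223, -0.637,  0.205]), 'tool_rot': array([-3.14 ,  0.   ,  0.337]), 'force': array([-0.483,  0.08 ,  0.111]), 'moment': array([-0.045,  0.002, -0.041]), 'grasp_force': np.float64(0.0), 'width': np.float64(0.998)}
scene charger 0.59 [233.5 176. ] [0.6109 0.0708 0.0707]
scene drawer_pull 0.66 [210.3 189.1] [ 0.598   0.1546 -0.0011]
scene collar_grip 0.67 [211.9 155.8] [0.6687 0.1887 0.0824]
scene collar_index 0.64 [206. 151.] [0.7048 0.2375 0.0699]
scene lock_mark 0.78 [201.5 159. ] [0.6508 0.2202 0.0701]
scene selector_pointer 0.67 [241.9 172.5] [0.6407 0.0567 0.0715]
scene pack_0_center 0.66 [331.  266.7] [ 0.4314 -0.3164  0.022 ]
scene eraser 0.71 [316.4 244.4] [ 0.5015 -0.2534  0.0119]
scene eraser 0.58 [209.2 152.3] [0.7023 0.2223 0.07  ]
scene pencil_sharpener 0.49 
[... 361 characters left out ...]
3 229.2] [0.663  0.2059 0.0862]
side lock_mark 0.63 [209.4 236.5] [0.6612 0.2248 0.0726]
side lock_mark 0.23 [221.6 297.6] [0.5731 0.4002 0.0181]
side selector_grip 0.49 [222.6 195.2] [0.6678 0.0487 0.0986]
side selector_pointer 0.53 [232.8 199.6] [0.6352 0.0377 0.0751]
side selector_pointer 0.28 [297.2 166.7] [ 0.4476 -0.2973  0.0125]
side pack_0_center 0.59 [298.  163.3] [ 0.4463 -0.3088  0.0223]
side eraser 0.53 [277.4 175.7] [ 0.5213 -0.234  -0.    ]
side eraser 0.29 [251.7 223.9] [0.5606 0.0708 0.0027]
side match_box 0.48 [218.7 299.8] [0.5795 0.4082 0.0166]
side pencil_sharpener 0.64 [211.7 226. ] [0.6602 0.198  0.0934]
side pencil_sharpener 0.57 [282.7 149. ] [ 0.529  -0.4157  0.0167]
```

View pics/scene0.png

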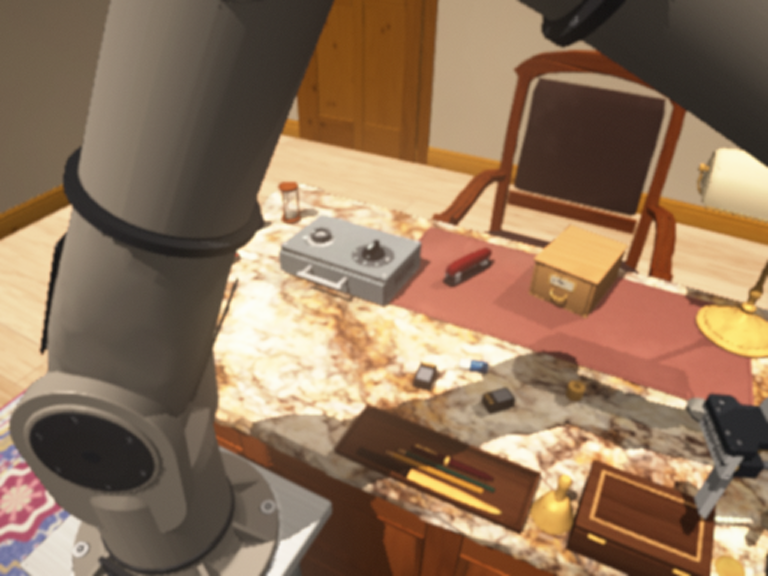

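View pics/side0.png

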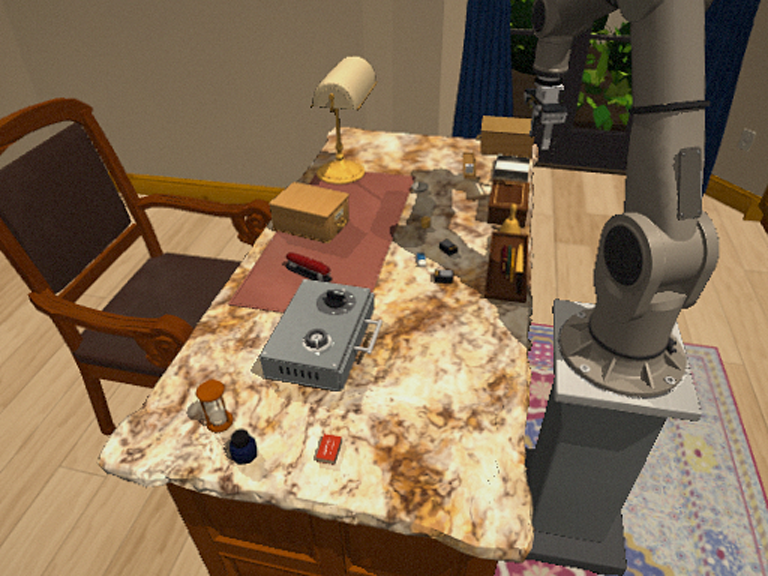

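The scene view shows the grey charger (picture pixels about 350,260), packs at 425,375 and 498,400, the blue eraser at 478,366 and the brass sharpener at 576,388. In the side view the red matchbox is at 328,449. Next I'll bring the wrist camera over them.

```bash
python3 -m crank '[{"turn":0.085,"tz":-30},{"turn":0.085,"tz":-30},{"turn":0.085,"tz":-30},{"turn":0.082,"tz":-30},{"tx":20,"ty":-35},{"tx":20,"ty":-35},{"tx":20,"ty":-35},{"tx":20,"ty":-35}]'
python3 -m crank '[{"tx":20,"ty":-35},{"tx":20,"ty":-35},{"tx":20,"ty":-35},{"tx":20,"ty":-35},{"tx":20,"ty":-35},{"tx":0,"ty":-20},{},{}]'
cat > w.py <<'E'
import sys
from h import *
n=sys.argv[1]; c=cam('wrist'); save(c,n+'.png',s=1.5); pr('tool',tool()[:3,3],np.array(status.sense()['tool_rot']),np.array(status.sense()['q']))
for l in sys.argv[2].split(','):
    for d in models.pinpoint(l,'wrist')[:6]:
        p=at_d(c,d['centre']); pr(l,round(d['conf'],2),np.array(d['centre']),p if p is not None else '-')
E
python3 w.py w1 pack_0_center,eraser,match_box,pencil_sharpener,drawer_pull,setting_peg
```

```text
tool [ 0.2231 -0.637   0.2055] [-3.1415e+00 -1.0000e-04  3.3670e-01] [ 1.0845  0.4261  0.0739  1.606  -0.0341  1.1108 -0.0671]validation failed for argument at $[0]...
validation failed for argument at $[0]...
```

```bash
python3 -m crank '[{"tx":0,"ty":0,"tz":-30,"turn":0.085,"hand":1},{"tx":0,"ty":0,"tz":-30,"turn":0.085,"hand":1},{"tx":0,"ty":0,"tz":-30,"turn":0.085,"hand":1},{"tx":0,"ty":0,"tz":-30,"turn":0.082,"hand":1},{"tx":20,"ty":-35,"tz":0,"turn":0,"hand":1},{"tx":20,"ty":-35,"tz":0,"turn":0,"hand":1},{"tx":20,"ty":-35,"tz":0,"turn":0,"hand":1},{"tx":20,"ty":-35,"tz":0,"turn":0,"hand":1}]'
python3 -m crank '[{"tx":20,"ty":-35,"tz":0,"turn":0,"hand":1},{"tx":20,"ty":-35,"tz":0,"turn":0,"hand":1},{"tx":20,"ty":-35,"tz":0,"turn":0,"hand":1},{"tx":20,"ty":-35,"tz":0,"turn":0,"hand":1},{"tx":20,"ty":-35,"tz":0,"turn":0,"hand":1},{"tx":0,"ty":-20,"tz":0,"turn":0,"hand":1},{"tx":0,"ty":0,"tz":0,"turn":0,"hand":1},{"tx":0,"ty":0,"tz":0,"turn":0,"hand":1}]'
python3 w.py w1 pack_0_center,eraser,match_box,pencil_sharpener,drawer_pull,setting_peg
```

```text
time_s: 2.32
eef_pos: [0.3036, -0.4954, 0.3256]
tool_rot: [3.141, -0.0, -0.001]
force: [0.4, -0.7, 0.4]
width: 1.002
grasp_force: 0.0
time_s: 2.98
eef_pos: [0.4034, -0.3013, 0.3258]
tool_rot: [3.141, -0.001, 0.002]
force: [-0.0, -0.4, -0.4]
width: 1.0
grasp_force: 0.0
tool [ 0.403  -0.3024  0.3257] [ 3.1412e+00 -3.0000e-04 -0.0000e+00] [ 0.6048  0.0554 -0.0933  1.8166  0.0057  1.2694 -1.0609]
pack_0_center 0.87 [269.8 122.7] [ 0.4496 -0.3187  0.0211]
eraser 0.71 [222.2  82.3] [ 0.508  -0.2482  0.0124]
pencil_sharpener 0.98 [342.4  68.1] [ 0.5281 -0.4219  0.0248]
```

View pics/w1.png

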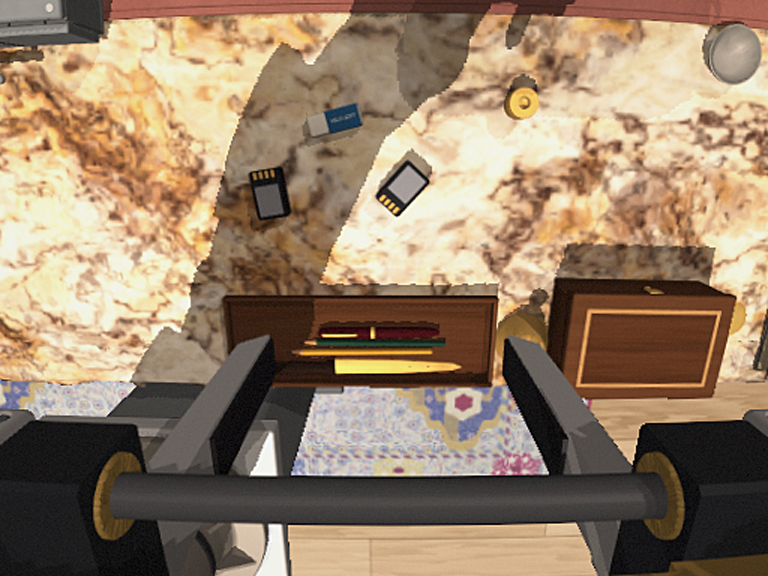

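Wrist view: packs at 269,193 and 403,187 (about (0.45,-0.22) and (0.45,-0.32) m), eraser at 333,121, sharpener at 522,102. Moving on to the charger.

```bash
python3 -m crank '[{"tx":20,"ty":-35,"tz":-5,"turn":0,"hand":1},{"tx":20,"ty":-35,"tz":-5,"turn":0,"hand":1},{"tx":15,"ty":-35,"tz":-5,"turn":0,"hand":1},{"tx":0,"ty":-40,"tz":0,"turn":0,"hand":1},{"tx":0,"ty":-40,"tz":0,"turn":0,"hand":1},{"tx":0,"ty":-40,"tz":0,"turn":0,"hand":1},{"tx":0,"ty":-40,"tz":0,"turn":0,"hand":1},{"tx":0,"ty":-40,"tz":0,"turn":0,"hand":1}]'
python3 -m crank '[{"tx":0,"ty":-40,"tz":0,"turn":0,"hand":1},{"tx":0,"ty":-40,"tz":0,"turn":0,"hand":1},{"tx":0,"ty":-35,"tz":0,"turn":0,"hand":1},{"tx":0,"ty":0,"tz":0,"turn":0,"hand":1},{"tx":0,"ty":0,"tz":0,"turn":0,"hand":1},{"tx":0,"ty":0,"tz":0,"turn":0,"hand":1},{"tx":0,"ty":0,"tz":0,"turn":0,"hand":1},{"tx":0,"ty":0,"tz":0,"turn":0,"hand":1}]'
python3 w.py w2 pack_0_center,eraser,match_box,drawer_pull,charger,collar_grip,collar_index,lock_mark,selector_grip,selector_pointer,setting_peg
```

```text
time_s: 4.0
eef_pos: [0.4579, 0.0044, 0.3406]
tool_rot: [3.141, -0.0, -0.001]
force: [1.0, 0.3, 0.2]
width: 0.998
grasp_force: 0.0
time_s: 4.67
eef_pos: [0.4585, 0.1166, 0.3405]
tool_rot: [3.141, -0.0, -0.002]
force: [0.3, -0.4, 0.0]
width: 1.0
grasp_force: 0.0
tool [0.4584 0.1168 0.3405] [ 3.1415e+00 -0.0000e+00 -2.2000e-03] [ 0.1502  0.016  -0.535   1.8282  0.0085  1.2996 -1.96  ]
eraser 0.97 [472.8 117.3] [ 0.5145 -0.2313  0.0117]
match_box 0.96 [82.6 77.1] [0.5758 0.3869 0.0149]
drawer_pull 0.7 [255.4  84.5] [0.5588 0.1201 0.0521]
collar_grip 0.62 [476.6 118.4] [ 0.5129 -0.2382  0.0118]
collar_grip 0.36 [437.6 160.2] [ 0.4454 -0.1748  0.0222]
lock_mark 0.68 [178.4   3.7] [0.6598 0.2181 0.0726]
selector_pointer 0.94 [313.2  30.4] [0.6265 0.0445 0.0716]
setting_peg 0.57 [342.2   3.9] [0.6576 0.0096 0.0784]
```

View pics/w2.png

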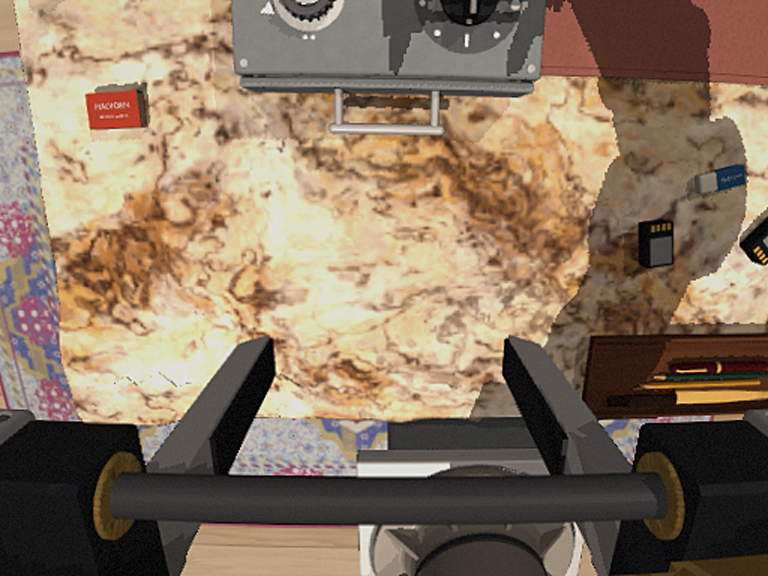

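The charger is at the top (collar 305,0; selector 468,5; pull 387,128), matchbox at 115,108, packs at 655,243 and 760,240. I'll move forward to see the box's top.

```bash
python3 -m crank '[{"tx":30,"ty":0,"tz":0,"turn":0,"hand":1},{"tx":30,"ty":0,"tz":0,"turn":0,"hand":1},{"tx":30,"ty":0,"tz":0,"turn":0,"hand":1},{"tx":30,"ty":0,"tz":0,"turn":0,"hand":1},{"tx":0,"ty":0,"tz":0,"turn":0,"hand":1},{"tx":0,"ty":0,"tz":0,"turn":0,"hand":1},{"tx":0,"ty":0,"tz":0,"turn":0,"hand":1},{"tx":0,"ty":0,"tz":0,"turn":0,"hand":1}]'
python3 w.py w3 pack_0_center,drawer_pull,charger,collar_grip,collar_index,lock_mark,selector_grip,selector_pointer,setting_peg
```

```text
time_s: 5.93
eef_pos: [0.5775, 0.1181, 0.3408]
tool_rot: [3.141, -0.0, 0.0]
force: [0.2, 0.7, -0.3]
width: 1.002
grasp_force: 0.0
tool [0.5775 0.118  0.341 ] [ 3.1414e+00 -6.0000e-04  1.0000e-04] [ 0.117   0.2338 -0.5179  1.5992  0.1185  1.3395 -1.9869]
pack_0_center 0.6 [502.  224.4] [ 0.4513 -0.3142  0.0228]
drawer_pull 0.76 [258.7 170.1] [0.5546 0.1172 0.0516]
charger 0.65 [259.6  77.2] [0.6867 0.116  0.0711]
collar_grip 0.94 [207.6  89.1] [0.6712 0.1844 0.0842]
collar_grip 0.67 [498.4 221.3] [ 0.4565 -0.3076  0.0206]
collar_index 0.72 [313.1  92.8] [0.6664 0.0483 0.1003]
collar_index 0.64 [192.5  99.2] [0.6583 0.2073 0.0725]
lock_mark 0.59 [189.2 100.2] [0.657  0.2121 0.0712]
selector_grip 0.91 [311.7  90.3] [0.6694 0.0503 0.1009]
selector_pointer 0.92 [310.2 121.1] [0.6287 0.0459 0.0713]
setting_peg 0.61 [341.3  99.2] [0.6587 0.0061 0.0781]
```

View pics/w3.png

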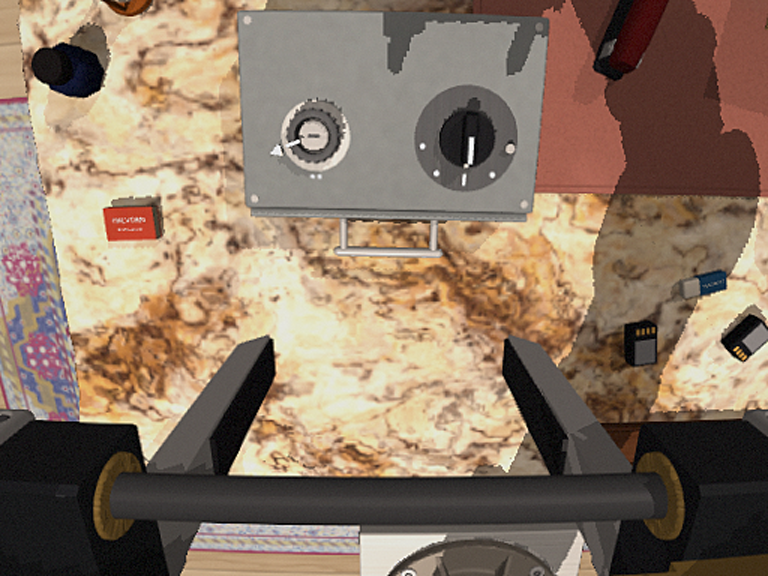

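The box's top shows the collar (315,135; arrowhead 277,151; dots 316,176), the selector (468,138; pointer toward the robot) and the peg at (510,149): 80° to the right, so selector +1.396 (anticlockwise). Now a depth-based fit.

```bash
cat > fit.py <<'E'
from h import *
def cloud(c):
    h,w=c['range_z'].shape; K=np.array([[c['fx'],0,c['cx']],[0,c['fy'],c['cy']],[0,0,1]])
    g=np.stack(np.meshgrid(np.arange(w),np.arange(h)),-1).reshape(-1,1,2).astype(float)
    u=cv2.undistortPoints(g,K,np.array(c['D'],float))[:,0]; d=c['range_z'].reshape(-1,1)
    P=np.c_[u[:,0],-u[:,1],-np.ones(len(u))]*d
    return (P@c['E'][:3,:3].T+c['E'][:3,3]).reshape(h,w,3), c['range_z']>0
def blobs(P,m,zlo,zhi,area=30,lim=(0.35,0.95,-0.6,0.6)):
    k=m&(P[...,2]>zlo)&(P[...,2]<zhi)&(P[...,0]>lim[0])&(P[...,0]<lim[1])&(P[...,1]>lim[2])&(P[...,1]<lim[3])
    n,lab,st,_=cv2.connectedComponentsWithStats(k.astype(np.uint8)); out=[]
    for i in range(1,n):
        if st[i,4]<area: continue
        q=P[lab==i]; r=cv2.minAreaRect((q[:,:2]*1000).astype(np.float32)); out.append((r,np.median(q[:,2]),st[i,4],_[i]))
    return out
if __name__=='__main__':
    import sys
    c=cam('wrist'); P,m=cloud(c)
    np.savez('/tmp/c.npz',P=P,m=m,f=c['frame'])
    for nm,a,b,ar in [('top',.066,.0765,500),('collar',.085,.096,40),('knob',.094,.106,20),('low',.012,.03,40),('pull',.04,.06,30)]:
        for r,z,n,cc in blobs(P,m,a,b,ar): print(nm,'c',np.round(r[0],1),'size',np.round(r[1],1),'ang',round(r[2],1),'z',round(float(z),4),n,np.round(cc))
E
python3 fit.py
```

```text
top c [688.8 114.8] size [273.2 172.7] ang 88.9 z 0.0713 24137 [260.  71.]
collar c [669.7 183.1] size [47.1 46.8] ang 89.1 z 0.0898 588 [208.  91.]
collar c [666.7  52.9] size [ 1.1 40.4] ang 89.2 z 0.0912 42 [308.  93.]
knob c [666.6  47.2] size [12.3 42.4] ang 87.9 z 0.0999 335 [313.  93.]
low c [800.2 376.3] size [ 7.9 13.6] ang 4.8 z 0.0208 47 [80.  3.]
low c [756.1 -95.3] size [ 3.8 15.3] ang 72.3 z 0.0224 47 [404.  33.]
low c [735.4 423.8] size [19.3 48.5] ang 73.6 z 0.0225 237 [57. 50.]
low c [582.7 399. ] size [57.8 36.6] ang 89.8 z 0.0144 751 [ 86. 149.]
low c [ 511.1 -249.5] size [19.8 35.2] ang 16.2 z 0.0125 83 [472. 191.]
low c [ 445.4 -314.3] size [35.1 50.4] ang 47.6 z 0.0212 485 [499. 227.]
low c [ 440.9 -179.3] size [51.1 30.8] ang 8.5 z 0.0213 525 [428. 230.]
pull c [ 768.6 -117.2] size [26.4 71.9] ang 69.0 z 0.0491 896 [426.  22.]
pull c [740.4 437.5] size [35.1 33.2] ang 87.2 z 0.0565 561 [34. 44.]
pull c [599.3 215.3] size [70.3  8.8] ang 88.6 z 0.0593 169 [190. 142.]
pull c [576.8 121.2] size [115.8  48.3] ang 89.0 z 0.0513 810 [258. 160.]
pull c [595.1  30.4] size [48.3  8.7] ang 88.6 z 0.0594 105 [318. 145.]
```

Box yaw ≈ -0.02 rad, centre (0.689,0.115), collar (0.670,0.183), selector (0.667,0.047), all consistent with the given geometry. Going to the collar.

```bash
python3 -m crank '[{"tx":31,"ty":-21.7,"tz":0,"turn":0,"hand":1},{"tx":31,"ty":-21.7,"tz":0,"turn":0,"hand":1},{"tx":30.5,"ty":-21.8,"tz":0,"turn":0,"hand":1},{"tx":0,"ty":0,"tz":0,"turn":0.12,"hand":1},{"tx":0,"ty":0,"tz":10,"turn":0.12,"hand":1},{"tx":0,"ty":0,"tz":20,"turn":0.12,"hand":1},{"tx":0,"ty":0,"tz":20,"turn":0.12,"hand":1},{"tx":0,"ty":0,"tz":20,"turn":0.12,"hand":1}]'
python3 -m crank '[{"tx":0,"ty":0,"tz":30,"turn":0.12,"hand":1},{"tx":0,"ty":0,"tz":30,"turn":0.12,"hand":1},{"tx":0,"ty":0,"tz":30,"turn":0.12,"hand":1},{"tx":0,"ty":0,"tz":30,"turn":0.04,"hand":1},{"tx":0,"ty":0,"tz":20,"turn":0,"hand":1},{"tx":0,"ty":0,"tz":0,"turn":0,"hand":0.8},{"tx":0,"ty":0,"tz":0,"turn":0,"hand":0.8},{"tx":0,"ty":0,"tz":0,"turn":0,"hand":0.8}]'
cat > g.py <<'E'
import sys
from h import *
x,y,z,yaw=[float(a) for a in sys.argv[1:5]]
T=tool(); s=status.sense(); d=np.array([x,y,z])-T[:3,3]; t=T[:3,:3].T@d*1000
dy=(yaw-s['tool_rot'][2]+np.pi)%(2*np.pi)-np.pi
pr('need tx ty tz mm',t,'turn',round(-dy,3),'q',np.array(s['q']),'pos',T[:3,3],'rot',np.array(s['tool_rot']))
E
python3 g.py .670 .1832 .076 -1
```

```text
time_s: 7.15
eef_pos: [0.6708, 0.1831, 0.2696]
tool_rot: [-3.141, 0.0, -0.606]
force: [0.7, 0.4, 0.1]
width: 1.004
grasp_force: 0.0
time_s: 7.82
eef_pos: [0.6686, 0.1848, 0.1652]
tool_rot: [3.133, 0.008, -0.84]
force: [0.4, -0.3, -0.3]
width: 0.832
grasp_force: 0.0
need tx ty tz mm [ 2.8403 -0.702  89.1408] turn 0.16 q [-0.4371  0.4978  0.109   1.5899 -0.0647  1.0681 -2.7197] pos [0.6686 0.1848 0.1652] rot [ 3.1334  0.0085 -0.8396]
```

```bash
python3 -m crank '[{"tx":0,"ty":0,"tz":0,"turn":-0.12,"hand":0.8},{"tx":0,"ty":0,"tz":0,"turn":-0.12,"hand":0.8},{"tx":0,"ty":0,"tz":0,"turn":-0.12,"hand":0.8},{"tx":0,"ty":0,"tz":0,"turn":-0.12,"hand":0.8},{"tx":0,"ty":0,"tz":0,"turn":-0.12,"hand":0.8},{"tx":0,"ty":0,"tz":20,"turn":-0.12,"hand":0.8},{"tx":0,"ty":0,"tz":20,"turn":0,"hand":0.8},{"tx":0,"ty":0,"tz":0,"turn":0,"hand":0.8}]'
python3 g.py .670 .1832 .076 -0.1
```

```text
time_s: 8.48
eef_pos: [0.6668, 0.1835, 0.1222]
tool_rot: [3.14, 0.015, -0.121]
force: [-0.1, 1.2, -1.8]
width: 0.799
grasp_force: 0.0
need tx ty tz mm [ 3.9152 -0.1698 46.1952] turn -0.021 q [-0.3228  0.5362 -0.0507  1.6195  0.0244  1.0008 -2.0713] pos [0.6668 0.1835 0.1222] rot [ 3.1397  0.015  -0.1206]
```

```bash
python3 -m crank '[{"tx":3.2,"ty":0,"tz":15,"turn":0,"hand":0.8},{"tx":0,"ty":0,"tz":15,"turn":0,"hand":0.8},{"tx":0,"ty":0,"tz":10,"turn":0,"hand":0.8},{"tx":0,"ty":0,"tz":5.5,"turn":0,"hand":0.8},{"tx":0,"ty":0,"tz":0,"turn":0,"hand":0},{"tx":0,"ty":0,"tz":0,"turn":0,"hand":0},{"tx":0,"ty":0,"tz":0,"turn":0,"hand":0},{"tx":0,"ty":0,"tz":0,"turn":0,"hand":0}]' 15
python3 g.py .670 .1832 .076 -0.1
```

```text
time_s: 9.15
eef_pos: [0.6705, 0.1844, 0.0791]
tool_rot: [3.141, 0.012, -0.12]
force: [0.5, -0.1, 0.6]
width: 0.55
grasp_force: 0.0
need tx ty tz mm [-0.3146  1.2194  3.1428] turn -0.02 q [-0.3238  0.5852 -0.049   1.6416  0.0281  0.9264 -2.0725] pos [0.6705 0.1844 0.0791] rot [ 3.1406  0.0118 -0.1199]
```

```bash
python3 -m crank '[{"tx":0,"ty":1,"tz":2.5,"turn":0,"hand":0},{"tx":0,"ty":0,"tz":0,"turn":0,"hand":0},{"tx":0,"ty":0,"tz":0,"turn":0,"hand":0},{"tx":0,"ty":0,"tz":0,"turn":0,"hand":0},{"tx":0,"ty":0,"tz":0,"turn":-0.1,"hand":0},{"tx":0,"ty":0,"tz":0,"turn":-0.1,"hand":0},{"tx":0,"ty":0,"tz":0,"turn":-0.1,"hand":0},{"tx":0,"ty":0,"tz":0,"turn":-0.1,"hand":0}]' 20
python3 -m crank '[{"tx":0,"ty":0,"tz":0,"turn":-0.1,"hand":0},{"tx":0,"ty":0,"tz":0,"turn":-0.1,"hand":0},{"tx":0,"ty":0,"tz":0,"turn":-0.1,"hand":0},{"tx":0,"ty":0,"tz":0,"turn":-0.1,"hand":0},{"tx":0,"ty":0,"tz":0,"turn":-0.1,"hand":0},{"tx":0,"ty":0,"tz":0,"turn":-0.1,"hand":0},{"tx":0,"ty":0,"tz":0,"turn":-0.1,"hand":0},{"tx":0,"ty":0,"tz":0,"turn":0,"hand":0}]' 20
python3 g.py .670 .1832 .076 1; python3 -c "
from h import *
s=status.sense(); print(s['moment'],s['force'])"
```

```text
time_s: 9.82
eef_pos: [0.6706, 0.1845, 0.0769]
tool_rot: [-3.137, 0.01, 0.286]
force: [0.0, 4.5, 6.2]
width: 0.486
grasp_force: 20.0
time_s: 10.48
eef_pos: [0.67, 0.1853, 0.0768]
tool_rot: [-3.13, 0.004, 0.988]
force: [-3.6, 7.1, 7.4]
width: 0.483
grasp_force: 20.0
need tx ty tz mm [-1.7517  1.1287  0.8436] turn -0.012 q [-0.1387  0.6058 -0.3132  1.631   0.209   0.9483 -1.1062] pos [0.67   0.1853 0.0768] rot [-3.1303  0.0042  0.9882]
[1.54292258 0.58306935 0.04419441] [-3.57020252  7.10422344  7.35948668]
```

```bash
python3 -m crank '[{"tx":0,"ty":0,"tz":0,"turn":-0.05,"hand":0},{"tx":0,"ty":0,"tz":0,"turn":-0.05,"hand":0},{"tx":0,"ty":0,"tz":0,"turn":-0.03,"hand":0},{"tx":0,"ty":0,"tz":0,"turn":0,"hand":0},{"tx":0,"ty":0,"tz":0,"turn":0,"hand":0},{"tx":0,"ty":0,"tz":0,"turn":0,"hand":0},{"tx":0,"ty":0,"tz":0,"turn":0,"hand":0},{"tx":0,"ty":0,"tz":0,"turn":0,"hand":0}]' 20
python3 -c "
from h import *
s=status.sense(); print(s['moment'],s['force'])"
python3 -m crank '[{"tx":0,"ty":0,"tz":0,"turn":0,"hand":0.8},{"tx":0,"ty":0,"tz":0,"turn":0,"hand":0.8},{"tx":0,"ty":0,"tz":0,"turn":0,"hand":0.8},{"tx":0,"ty":0,"tz":0,"turn":0,"hand":0.8},{"tx":0,"ty":0,"tz":-15,"turn":0,"hand":0.8},{"tx":0,"ty":0,"tz":-30,"turn":0,"hand":0.8},{"tx":0,"ty":0,"tz":-40,"turn":0,"hand":0.8},{"tx":0,"ty":0,"tz":-40,"turn":0,"hand":0.8}]'
python3 -m crank '[{"tx":0,"ty":0,"tz":-40,"turn":0.12,"hand":0.8},{"tx":0,"ty":0,"tz":-20,"turn":0.12,"hand":0.8},{"tx":0,"ty":0,"tz":0,"turn":0.12,"hand":0.8},{"tx":0,"ty":0,"tz":0,"turn":0.12,"hand":0.8},{"tx":0,"ty":0,"tz":0,"turn":0.12,"hand":0.8},{"tx":0,"ty":0,"tz":0,"turn":0.12,"hand":0.8},{"tx":0,"ty":0,"tz":0,"turn":0.12,"hand":0.8},{"tx":0,"ty":0,"tz":0,"turn":0.12,"hand":0.8}]'
python3 g.py .548 .1172 .25 -0.02
```

```text
time_s: 11.15
eef_pos: [0.6699, 0.1855, 0.0767]
tool_rot: [-3.13, 0.003, 1.111]
force: [-2.3, 8.6, 5.8]
width: 0.485
grasp_force: 20.0
[ 1.7281867   0.54987796 -0.30151906] [-2.31861396  8.60198701  5.78433121]
time_s: 11.82
eef_pos: [0.6709, 0.1829, 0.2028]
tool_rot: [-3.129, 0.006, 1.11]
force: [1.0, -0.7, -0.2]
width: 0.803
grasp_force: 0.0
time_s: 12.48
eef_pos: [0.6722, 0.1831, 0.262]
tool_rot: [-3.139, 0.012, 0.144]
force: [-0.6, -0.3, 0.5]
width: 0.798
grasp_force: 0.0
need tx ty tz mm [-132.2259   47.3939   13.5366] turn 0.164 q [-0.2306  0.4373 -0.1784  1.4626  0.0736  1.2599 -1.8425] pos [0.6722 0.1831 0.262 ] rot [-3.1393  0.0122  0.1442]
```

The stop moment rose, so the collar is at its open stop. I'll verify it, and measure the pull, from above.

```bash
python3 -m crank '[{"tx":0,"ty":0,"tz":0,"turn":0.082,"hand":0},{"tx":0,"ty":0,"tz":0,"turn":0.082,"hand":0},{"tx":-24,"ty":13,"tz":0,"turn":0,"hand":0},{"tx":-24,"ty":13,"tz":0,"turn":0,"hand":0},{"tx":-24,"ty":13,"tz":0,"turn":0,"hand":0},{"tx":-24,"ty":13,"tz":0,"turn":0,"hand":0},{"tx":0,"ty":14,"tz":0,"turn":0,"hand":0},{"tx":0,"ty":0,"tz":0,"turn":0,"hand":0}]'
python3 w.py w4 drawer_pull,collar_grip,collar_index,setting_peg; python3 g.py .578 .1172 .035 -0.02
python3 - <<'E'
import cv2
f=cv2.imread('pics/w4.png'); cv2.imwrite('pics/w4c.png',cv2.resize(f[0:300,150:600],None,fx=1.7,fy=1.7))
E
python3 fit.py | grep -E "pull|collar"
```

```text
time_s: 13.15
eef_pos: [0.575, 0.1156, 0.2638]
tool_rot: [3.141, 0.011, -0.016]
force: [1.0, -0.7, 1.0]
width: 0.274
grasp_force: 0.0
tool [0.5757 0.1172 0.2635] [ 3.1416  0.0112 -0.0159] [-0.1841  0.2498 -0.1499  1.7216  0.0358  1.1837 -1.9299]
drawer_pull 0.88 [255.6 173.5] [0.5623 0.1188 0.0489]
drawer_pull 0.42 [320.5  87.1] [0.6658 0.0498 0.1006]
collar_index 0.67 [195.7 109.8] [0.6437 0.1849 0.0727]
setting_peg 0.74 [192.3  87.1] [0.6684 0.1849 0.0832]
setting_peg 0.48 [352.2  90.8] [0.6621 0.0102 0.0781]
need tx ty tz mm [  5.2034   2.2143 226.9479] turn 0.007 q [-0.1861  0.2529 -0.1514  1.7208  0.0357  1.1831 -1.9306] pos [0.5758 0.1194 0.262 ] rot [-3.1413  0.0131 -0.0131]
collar c [669.6 182.8] size [47.1 46.7] ang 61.4 z 0.0898 890 [197.  86.]
collar c [666.5  53. ] size [40.6  1.7] ang 0.7 z 0.0906 73 [320.  87.]
pull c [ 753.2 -111.5] size [25.4 38.6] ang 69.3 z 0.048 644 [454.  13.]
pull c [737.9 426.1] size [ 9.7 29.2] ang 75.7 z 0.0478 154 [ 3. 37.]
pull c [600.4 242. ] size [16.   7.5] ang 89.9 z 0.0592 59 [156. 147.]
pull c [598.6 213. ] size [40.1  7.7] ang 88.9 z 0.0593 128 [181. 148.]
pull c [598.1 182. ] size [17.1  7.5] ang 89.1 z 0.0594 44 [207. 149.]
pull c [576.8 100.7] size [145.5  47.9] ang 89.2 z 0.0516 1280 [263. 167.]
pull c [597.   98.8] size [21.6  7.5] ang 89.1 z 0.0594 63 [275. 148.]
pull c [594.8   8.9] size [34.8  7.6] ang 89.3 z 0.0593 87 [348. 150.]
pull c [594.8  -8.4] size [16.3  7.5] ang 89.6 z 0.0595 35 [365. 148.]
```

View pics/w4c.png

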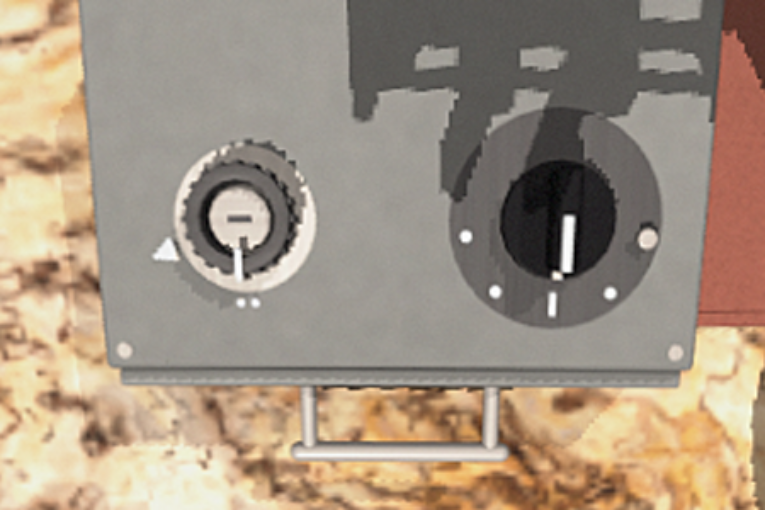

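The index line sits at the two dots, so the collar is open. Descending with shut fingers into the gap behind the pull bar.

```bash
python3 -m crank '[{"tx":5,"ty":1,"tz":35,"turn":0,"hand":0},{"tx":0,"ty":0,"tz":35,"turn":0,"hand":0},{"tx":0,"ty":0,"tz":35,"turn":0,"hand":0},{"tx":0,"ty":0,"tz":35,"turn":0,"hand":0},{"tx":0,"ty":0,"tz":20,"turn":0,"hand":0},{"tx":0,"ty":0,"tz":0,"turn":0,"hand":0},{"tx":0,"ty":0,"tz":0,"turn":0,"hand":0},{"tx":0,"ty":0,"tz":0,"turn":0,"hand":0}]'
python3 g.py .578 .1172 .035 -0.02
```

```text
time_s: 14.12
eef_pos: [0.5793, 0.118, 0.1033]
tool_rot: [-3.141, 0.012, -0.014]
force: [0.9, 0.1, 1.1]
width: 0.006
grasp_force: 0.0
need tx ty tz mm [-0.462   0.8178 68.2988] turn 0.006 q [-0.1909  0.4122 -0.1465  1.8729  0.0708  0.8725 -1.9559] pos [0.5793 0.118  0.1033] rot [-3.1412  0.0116 -0.0136]
```

```bash
python3 -m crank '[{"tx":-1,"ty":0,"tz":20,"turn":0,"hand":0},{"tx":0,"ty":0,"tz":20,"turn":0,"hand":0},{"tx":0,"ty":0,"tz":15,"turn":0,"hand":0},{"tx":0,"ty":0,"tz":10,"turn":0,"hand":0},{"tx":0,"ty":0,"tz":0,"turn":0,"hand":0},{"tx":0,"ty":0,"tz":0,"turn":0,"hand":0},{"tx":0,"ty":0,"tz":0,"turn":0,"hand":0},{"tx":0,"ty":0,"tz":0,"turn":0,"hand":0}]'
python3 g.py .578 .1172 .035 -0.02
```

```text
time_s: 14.78
eef_pos: [0.5773, 0.1177, 0.0383]
tool_rot: [-3.141, 0.011, -0.014]
force: [0.1, 0.0, 0.5]
width: 0.005
grasp_force: 0.0
need tx ty tz mm [0.7443 0.4504 3.2618] turn 0.006 q [-0.1987  0.4955 -0.139   1.9165  0.0912  0.7461 -1.9736] pos [0.5773 0.1177 0.0383] rot [-3.1412  0.0112 -0.0139]
```

```bash
python3 -m crank '[{"tx":-5,"ty":0,"tz":0,"turn":0,"hand":0},{"tx":-10,"ty":0,"tz":0,"turn":0,"hand":0},{"tx":-10,"ty":0,"tz":0,"turn":0,"hand":0},{"tx":-10,"ty":0,"tz":0,"turn":0,"hand":0},{"tx":-10,"ty":0,"tz":0,"turn":0,"hand":0},{"tx":-10,"ty":0,"tz":0,"turn":0,"hand":0},{"tx":-10,"ty":0,"tz":0,"turn":0,"hand":0},{"tx":-10,"ty":0,"tz":0,"turn":0,"hand":0}]'
python3 -m crank '[{"tx":-10,"ty":0,"tz":0,"turn":0,"hand":0},{"tx":-10,"ty":0,"tz":0,"turn":0,"hand":0},{"tx":-10,"ty":0,"tz":0,"turn":0,"hand":0},{"tx":-10,"ty":0,"tz":0,"turn":0,"hand":0},{"tx":-7,"ty":0,"tz":0,"turn":0,"hand":0},{"tx":-4,"ty":0,"tz":0,"turn":0,"hand":0},{"tx":0,"ty":0,"tz":0,"turn":0,"hand":0},{"tx":0,"ty":0,"tz":0,"turn":0,"hand":0}]'
python3 g.py .45 .1172 .035 -0.02
```

```text
time_s: 15.45
eef_pos: [0.5002, 0.1185, 0.0379]
tool_rot: [3.141, 0.013, -0.014]
force: [2.9, 0.9, -1.4]
width: 0.002
grasp_force: 1.0
time_s: 16.12
eef_pos: [0.4504, 0.1192, 0.0386]
tool_rot: [3.141, 0.013, -0.014]
force: [-0.2, 0.2, -0.1]
width: 0.003
grasp_force: 0.0
need tx ty tz mm [-0.3371  1.9824  3.6505] turn 0.006 q [-0.2498  0.3397 -0.1662  2.1854  0.0844  0.6346 -2.0599] pos [0.4504 0.1192 0.0386] rot [ 3.1414  0.0131 -0.0137]
```

```bash
python3 -m crank '[{"tx":4,"ty":0,"tz":0,"turn":0,"hand":0},{"tx":0,"ty":0,"tz":-40,"turn":0,"hand":0},{"tx":0,"ty":0,"tz":-40,"turn":0,"hand":0},{"tx":0,"ty":0,"tz":-40,"turn":0,"hand":1},{"tx":0,"ty":0,"tz":-40,"turn":0,"hand":1},{"tx":0,"ty":0,"tz":-40,"turn":0,"hand":1},{"tx":0,"ty":0,"tz":-40,"turn":0,"hand":1},{"tx":0,"ty":0,"tz":-40,"turn":0,"hand":1}]'
python3 -m crank '[{"tx":0,"ty":30,"tz":0,"turn":0,"hand":1},{"tx":0,"ty":30,"tz":0,"turn":0,"hand":1},{"tx":0,"ty":30,"tz":0,"turn":0,"hand":1},{"tx":0,"ty":30,"tz":0,"turn":0,"hand":1},{"tx":0,"ty":0,"tz":0,"turn":0,"hand":1},{"tx":0,"ty":0,"tz":0,"turn":0,"hand":1},{"tx":0,"ty":0,"tz":0,"turn":0,"hand":1},{"tx":0,"ty":0,"tz":0,"turn":0,"hand":1}]'
python3 w.py w5 drawer_pull,drawer_floor,pack_0_center;python3 fit.py|grep -E "top|pull|low"
```

```text
time_s: 16.78
eef_pos: [0.4581, 0.1189, 0.3209]
tool_rot: [-3.141, 0.013, -0.014]
force: [1.2, 1.0, 0.5]
width: 0.328
grasp_force: 0.0
time_s: 17.45
eef_pos: [0.4567, 0.0001, 0.3185]
tool_rot: [-3.142, 0.013, -0.013]
force: [0.2, 0.3, 0.8]
width: 0.888
grasp_force: 0.0
tool [4.566e-01 1.000e-04 3.185e-01] [ 3.1415  0.0132 -0.0124] [-0.0881 -0.0185 -0.0507  1.9078 -0.003   1.2653 -1.7211]
drawer_pull 0.9 [174.9 173.1] [0.4326 0.1204 0.0521]
drawer_floor 0.69 [177.9  84.4] [0.5559 0.1156 0.013 ]
pack_0_center 0.81 [454.4 152.9] [ 0.4524 -0.3047  0.0214]
top c [628.4 116.2] size [272.7  58. ] ang 87.5 z 0.0712 9488 [164.  23.]
low c [544.3 119. ] size [243.4 131.8] ang 89.0 z 0.0133 13969 [175.  92.]
low c [581.6 380.5] size [23.6 36.9] ang 86.0 z 0.0144 300 [ 6. 75.]
low c [ 512.1 -251.6] size [19.  43.1] ang 21.0 z 0.0125 119 [424. 113.]
low c [ 444.9 -314.8] size [33.3 50.4] ang 45.9 z 0.0212 685 [458. 157.]
low c [ 440.7 -179.9] size [50.4 33.3] ang 9.1 z 0.0212 707 [374. 160.]
pull c [517.8 118.4] size [266.9 175.4] ang 88.9 z 0.0506 2381 [171. 136.]
```

View pics/w5.png

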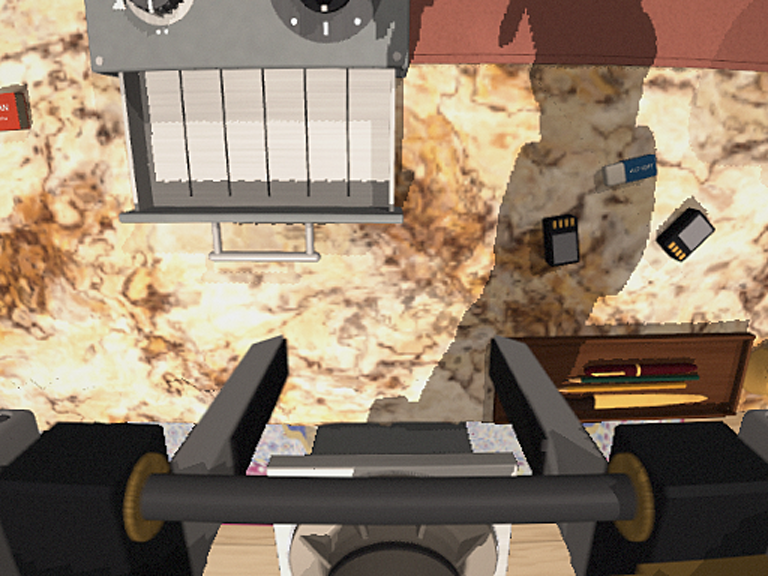

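The drawer is open (pull at 265,258; floor visible), packs at 561,240 and 686,234. Picking the nearer pack first.

```bash
python3 -m crank '[{"tx":-2.5,"ty":36,"tz":20,"turn":0,"hand":0.75},{"tx":-2.5,"ty":36,"tz":20,"turn":0,"hand":0.75},{"tx":-2.5,"ty":36,"tz":20,"turn":0,"hand":0.75},{"tx":-2.5,"ty":36,"tz":20,"turn":0,"hand":0.75},{"tx":-2.5,"ty":36,"tz":20,"turn":0,"hand":0.75},{"tx":0,"ty":0,"tz":20,"turn":-0.085,"hand":0.75},{"tx":0,"ty":0,"tz":20,"turn":-0.085,"hand":0.75},{"tx":0,"ty":0,"tz":0,"turn":0,"hand":0.75}]'
python3 fit.py|grep -E "low";python3 g.py .4407 -.1799 .006 .159
```

```text
time_s: 18.37
eef_pos: [0.4378, -0.1804, 0.1757]
tool_rot: [-3.138, 0.017, 0.16]
force: [-0.8, -0.0, 0.3]
width: 0.754
grasp_force: 0.0
low c [529.1  62.4] size [109.4 103. ] ang 2.0 z 0.0132 8343 [44. 52.]
low c [527.1  -7.1] size [120.5  10.4] ang 3.5 z 0.0213 1058 [102.  61.]
low c [ 518.7 -247.3] size [ 6.7 17. ] ang 15.8 z 0.0125 50 [333. 108.]
low c [ 514.7 -266.8] size [11.2 13.4] ang 34.4 z 0.0124 62 [351. 115.]
low c [ 509.  -251.4] size [24.1  9.3] ang 75.7 z 0.0124 67 [336. 119.]
low c [ 528.1 -428.8] size [28.5 26.6] ang 20.9 z 0.0237 658 [498. 131.]
low c [ 440.1 -180.1] size [50.4 31.7] ang 8.7 z 0.0213 1347 [258. 171.]
low c [ 445.5 -315.2] size [32.5 50.8] ang 47.3 z 0.0213 1336 [379. 186.]
need tx ty tz mm [  4.8491   0.4273 171.5165] turn -0.004 q [ 0.1306  0.1351  0.1324  2.068  -0.0175  0.9556 -1.1437] pos [ 0.4386 -0.1804  0.1776] rot [-3.1384  0.0159  0.155 ]
```

```bash
python3 -m crank '[{"tx":4.3,"ty":0.5,"tz":30,"turn":0,"hand":0.75},{"tx":0,"ty":0,"tz":35,"turn":0,"hand":0.75},{"tx":0,"ty":0,"tz":35,"turn":0,"hand":0.75},{"tx":0,"ty":0,"tz":30,"turn":0,"hand":0.75},{"tx":0,"ty":0,"tz":20,"turn":0,"hand":0.75},{"tx":0,"ty":0,"tz":12,"turn":0,"hand":0.75},{"tx":0,"ty":0,"tz":4,"turn":0,"hand":0.75},{"tx":0,"ty":0,"tz":0,"turn":0,"hand":0.75}]'
python3 -m crank '[{"tx":0,"ty":0,"tz":0,"turn":0,"hand":0},{"tx":0,"ty":0,"tz":0,"turn":0,"hand":0},{"tx":0,"ty":0,"tz":0,"turn":0,"hand":0},{"tx":0,"ty":0,"tz":0,"turn":0,"hand":0},{"tx":0,"ty":0,"tz":0,"turn":0,"hand":0},{"tx":0,"ty":0,"tz":0,"turn":0,"hand":0},{"tx":0,"ty":0,"tz":0,"turn":0,"hand":0},{"tx":0,"ty":0,"tz":0,"turn":0,"hand":0}]' 25
python3 g.py .4407 -.1799 .006 .159
```

```text
time_s: 19.08
eef_pos: [0.4424, -0.1801, 0.0129]
tool_rot: [-3.139, 0.013, 0.155]
force: [0.6, 0.9, -0.9]
width: 0.753
grasp_force: 0.0
time_s: 19.75
eef_pos: [0.4419, -0.1805, 0.0129]
tool_rot: [-3.14, 0.013, 0.156]
force: [-1.8, 1.2, 6.5]
width: 0.344
grasp_force: 25.0
need tx ty tz mm [-1.0291 -0.7729  6.944 ] turn -0.003 q [ 0.1608  0.398   0.1062  2.1877 -0.0702  0.5714 -1.0965] pos [ 0.4419 -0.1805  0.0129] rot [-3.1395  0.0126  0.156 ]
```

```bash
python3 -m crank '[{"tx":0,"ty":0,"tz":0,"turn":0,"hand":0.5},{"tx":0,"ty":0,"tz":0,"turn":0,"hand":0.5},{"tx":0,"ty":0,"tz":6.5,"turn":0,"hand":0.5},{"tx":0,"ty":0,"tz":0,"turn":0,"hand":0.5},{"tx":0,"ty":0,"tz":0,"turn":0,"hand":0},{"tx":0,"ty":0,"tz":0,"turn":0,"hand":0},{"tx":0,"ty":0,"tz":0,"turn":0,"hand":0},{"tx":0,"ty":0,"tz":0,"turn":0,"hand":0}]' 25
python3 -m crank '[{"tx":0,"ty":0,"tz":0,"turn":0,"hand":0},{"tx":0,"ty":0,"tz":-20,"turn":0,"hand":0},{"tx":0,"ty":0,"tz":-30,"turn":0,"hand":0},{"tx":0,"ty":0,"tz":-30,"turn":0,"hand":0},{"tx":0,"ty":0,"tz":-30,"turn":0,"hand":0},{"tx":0,"ty":0,"tz":-20,"turn":0,"hand":0},{"tx":0,"ty":0,"tz":0,"turn":0.09,"hand":0},{"tx":0,"ty":0,"tz":0,"turn":0.09,"hand":0}]' 30
python3 g.py .535 .065 .142 -.02
```

```text
time_s: 20.42
eef_pos: [0.4417, -0.1805, 0.0062]
tool_rot: [-3.14, 0.013, 0.156]
force: [-0.1, 0.0, -1.8]
width: 0.339
grasp_force: 25.0
time_s: 21.08
eef_pos: [0.4442, -0.1807, 0.1377]
tool_rot: [3.141, 0.01, -0.028]
force: [-0.3, -0.6, -1.4]
width: 0.341
grasp_force: 30.0
need tx ty tz mm [  83.9165 -248.1374   -5.2691] turn -0.008 q [ 0.1073  0.1927  0.1602  2.103  -0.0365  0.8581 -1.3099] pos [ 0.4442 -0.1807  0.1377] rot [ 3.1409  0.0099 -0.0277]
```

```bash
python3 -m crank '[{"tx":12,"ty":-35.5,"tz":0,"turn":0,"hand":0},{"tx":12,"ty":-35.5,"tz":0,"turn":0,"hand":0},{"tx":12,"ty":-35.5,"tz":0,"turn":0,"hand":0},{"tx":12,"ty":-35.5,"tz":0,"turn":0,"hand":0},{"tx":12,"ty":-35.5,"tz":0,"turn":0,"hand":0},{"tx":12,"ty":-35.5,"tz":0,"turn":0,"hand":0},{"tx":12,"ty":-35,"tz":0,"turn":0,"hand":0},{"tx":0,"ty":0,"tz":0,"turn":0,"hand":0}]' 30
python3 g.py .535 .065 .022 -.02
```

```text
time_s: 21.75
eef_pos: [0.5348, 0.073, 0.135]
tool_rot: [-3.139, 0.012, -0.017]
force: [-0.7, 0.0, -1.6]
width: 0.334
grasp_force: 30.0
need tx ty tz mm [  1.6363   8.2344 112.9884] turn 0.003 q [-0.2556  0.2924  0.0052  1.9696 -0.0089  0.8905 -1.8324] pos [0.5348 0.073  0.135 ] rot [-3.1393  0.0119 -0.0166]
```

```bash
python3 -m crank '[{"tx":1.5,"ty":7,"tz":20,"turn":0,"hand":0},{"tx":0,"ty":0,"tz":25,"turn":0,"hand":0},{"tx":0,"ty":0,"tz":25,"turn":0,"hand":0},{"tx":0,"ty":0,"tz":20,"turn":0,"hand":0},{"tx":0,"ty":0,"tz":15,"turn":0,"hand":0},{"tx":0,"ty":0,"tz":7,"turn":0,"hand":0},{"tx":0,"ty":0,"tz":0,"turn":0,"hand":0},{"tx":0,"ty":0,"tz":0,"turn":0,"hand":0}]' 30
python3 g.py .535 .065 .021 -.02
```

```text
time_s: 22.42
eef_pos: [0.5333, 0.0584, 0.0233]
tool_rot: [3.141, 0.013, -0.024]
force: [-0.9, -0.3, -0.1]
width: 0.342
grasp_force: 30.0
need tx ty tz mm [ 1.6087 -6.6777  2.2998] turn -0.004 q [-0.2329  0.4498  0.0071  2.0482 -0.0099  0.6565 -1.8132] pos [0.5333 0.0584 0.0233] rot [ 3.1413  0.0131 -0.024 ]
```

```bash
python3 -m crank '[{"tx":0,"ty":0,"tz":2.5,"turn":0,"hand":0},{"tx":0,"ty":0,"tz":0,"turn":0,"hand":0},{"tx":0,"ty":0,"tz":0,"turn":0,"hand":0.55},{"tx":0,"ty":0,"tz":0,"turn":0,"hand":0.55},{"tx":0,"ty":0,"tz":0,"turn":0,"hand":0.55},{"tx":0,"ty":0,"tz":-20,"turn":0,"hand":0.55},{"tx":0,"ty":0,"tz":-40,"turn":0,"hand":0.6},{"tx":0,"ty":0,"tz":-40,"turn":0,"hand":0.7}]'
python3 -m crank '[{"tx":-10,"ty":35,"tz":-20,"turn":0,"hand":0.75},{"tx":-10,"ty":35,"tz":-20,"turn":0,"hand":0.75},{"tx":-10,"ty":35,"tz":-20,"turn":0,"hand":0.75},{"tx":-10,"ty":35,"tz":-10,"turn":0,"hand":0.75},{"tx":-10,"ty":35,"tz":0,"turn":0,"hand":0.75},{"tx":-10,"ty":35,"tz":0,"turn":0,"hand":0.75},{"tx":-10,"ty":35,"tz":0,"turn":0,"hand":0.75},{"tx":-10,"ty":35,"tz":0,"turn":0,"hand":0.75}]'
python3 fit.py|grep -E "low";python3 g.py .4455 -.315 .18 -.78
```

```text
time_s: 23.08
eef_pos: [0.5333, 0.0582, 0.121]
tool_rot: [3.141, 0.016, -0.024]
force: [2.0, 0.0, 0.8]
width: 0.638
grasp_force: 0.0
time_s: 23.75
eef_pos: [0.4479, -0.2212, 0.1921]
tool_rot: [3.141, 0.012, -0.024]
force: [0.5, -1.0, -1.2]
width: 0.748
grasp_force: 0.0
low c [552.1 -11.7] size [ 13.7 169.6] ang 87.8 z 0.0213 1584 [60. 79.]
low c [544.3  47.8] size [ 75.1 134.4] ang 88.3 z 0.0132 4145 [23. 96.]
low c [ 528.3 -430.4] size [29.1 28.9] ang 40.1 z 0.0238 683 [448.  96.]
low c [ 445.7 -315.3] size [31.7 50.3] ang 47.7 z 0.0213 1252 [340. 171.]
need tx ty tz mm [ 3.0014 87.0973 12.439 ] turn 0.75 q [ 0.1479  0.1584  0.2139  2.0077 -0.0324  0.9904 -1.2236] pos [ 0.4453 -0.2278  0.1923] rot [ 3.1391  0.0125 -0.0301]
```

```bash
python3 -m crank '[{"tx":1,"ty":30,"tz":0,"turn":0,"hand":0.65},{"tx":1,"ty":30,"tz":0,"turn":0,"hand":0.65},{"tx":1,"ty":27,"tz":0,"turn":0,"hand":0.65},{"tx":0,"ty":0,"tz":0,"turn":0.12,"hand":0.65},{"tx":0,"ty":0,"tz":0,"turn":0.12,"hand":0.65},{"tx":0,"ty":0,"tz":0,"turn":0.12,"hand":0.65},{"tx":0,"ty":0,"tz":0,"turn":0.12,"hand":0.65},{"tx":0,"ty":0,"tz":0,"turn":0.12,"hand":0.65}]'
python3 -m crank '[{"tx":0,"ty":0,"tz":20,"turn":0.11,"hand":0.65},{"tx":0,"ty":0,"tz":20,"turn":0,"hand":0.65},{"tx":0,"ty":0,"tz":20,"turn":0,"hand":0.65},{"tx":0,"ty":0,"tz":0,"turn":0,"hand":0.65},{"tx":0,"ty":0,"tz":0,"turn":0,"hand":0.65},{"tx":0,"ty":0,"tz":0,"turn":0,"hand":0.65},{"tx":0,"ty":0,"tz":0,"turn":0,"hand":0.65},{"tx":0,"ty":0,"tz":0,"turn":0,"hand":0.65}]'
python3 fit.py|grep -E "low";python3 g.py .4456 -.3153 .006 -.738
```

```text
time_s: 24.47
eef_pos: [0.4496, -0.3067, 0.1918]
tool_rot: [3.134, 0.01, -0.63]
force: [-0.1, 0.1, -0.3]
width: 0.651
grasp_force: 0.0
time_s: 25.13
eef_pos: [0.4493, -0.307, 0.1327]
tool_rot: [3.134, 0.008, -0.734]
force: [0.1, -0.4, -0.2]
width: 0.652
grasp_force: 0.0
low c [ 528.1 -431.1] size [28.6 28.8] ang 44.8 z 0.0239 1087 [304.  25.]
low c [ 445.5 -316.1] size [31.5 49.2] ang 47.6 z 0.0212 1695 [267. 183.]
need tx ty tz mm [  3.9889   7.6311 126.5422] turn 0.004 q [ 0.1823  0.3122  0.3554  1.9811 -0.131   0.8809 -1.6981] pos [ 0.4492 -0.3069  0.1325] rot [ 3.1335  0.0084 -0.734 ]
```

```bash
python3 -m crank '[{"tx":4,"ty":8,"tz":20,"turn":0,"hand":0.65},{"tx":0,"ty":0,"tz":25,"turn":0,"hand":0.65},{"tx":0,"ty":0,"tz":25,"turn":0,"hand":0.65},{"tx":0,"ty":0,"tz":20,"turn":0,"hand":0.65},{"tx":0,"ty":0,"tz":15,"turn":0,"hand":0.65},{"tx":0,"ty":0,"tz":8,"turn":0,"hand":0.65},{"tx":0,"ty":0,"tz":0,"turn":0,"hand":0.65},{"tx":0,"ty":0,"tz":0,"turn":0,"hand":0.65}]'
python3 g.py .4456 -.3153 .006 -.738
```

```text
time_s: 25.85
eef_pos: [0.4451, -0.3155, 0.0191]
tool_rot: [3.133, 0.01, -0.734]
force: [-0.4, -0.2, 0.0]
width: 0.649
grasp_force: 0.0
need tx ty tz mm [ 0.3622 -0.5503 13.0942] turn 0.004 q [ 0.2533  0.4848  0.301   2.0459 -0.2188  0.6525 -1.6072] pos [ 0.4451 -0.3155  0.0191] rot [ 3.133   0.0096 -0.7341]
```

```bash
python3 -m crank '[{"tx":0,"ty":0,"tz":8,"turn":0,"hand":0.65},{"tx":0,"ty":0,"tz":4.5,"turn":0,"hand":0.65},{"tx":0,"ty":0,"tz":0,"turn":0,"hand":0},{"tx":0,"ty":0,"tz":0,"turn":0,"hand":0},{"tx":0,"ty":0,"tz":0,"turn":0,"hand":0},{"tx":0,"ty":0,"tz":0,"turn":0,"hand":0},{"tx":0,"ty":0,"tz":0,"turn":0,"hand":0},{"tx":0,"ty":0,"tz":0,"turn":0,"hand":0}]' 30
python3 -m crank '[{"tx":0,"ty":0,"tz":0,"turn":0,"hand":0},{"tx":0,"ty":0,"tz":0,"turn":0,"hand":0},{"tx":0,"ty":0,"tz":-20,"turn":0,"hand":0},{"tx":0,"ty":0,"tz":-30,"turn":0,"hand":0},{"tx":0,"ty":0,"tz":-30,"turn":0,"hand":0},{"tx":0,"ty":0,"tz":-30,"turn":-0.12,"hand":0},{"tx":0,"ty":0,"tz":-20,"turn":-0.12,"hand":0},{"tx":0,"ty":0,"tz":0,"turn":-0.12,"hand":0}]' 30
python3 -m crank '[{"tx":0,"ty":0,"tz":0,"turn":-0.12,"hand":0},{"tx":0,"ty":0,"tz":0,"turn":-0.12,"hand":0},{"tx":0,"ty":0,"tz":0,"turn":-0.115,"hand":0},{"tx":0,"ty":-20,"tz":0,"turn":0,"hand":0},{"tx":0,"ty":-20,"tz":0,"turn":0,"hand":0},{"tx":0,"ty":-20,"tz":0,"turn":0,"hand":0},{"tx":0,"ty":-20,"tz":0,"turn":0,"hand":0},{"tx":0,"ty":-20,"tz":0,"turn":0,"hand":0}]' 30
python3 g.py .535 .175 .135 -.02
```

```text
time_s: 26.52
eef_pos: [0.4449, -0.3153, 0.0064]
tool_rot: [3.133, 0.009, -0.734]
force: [0.0, -0.1, 2.5]
width: 0.337
grasp_force: 30.0
time_s: 27.18
eef_pos: [0.4483, -0.3164, 0.1402]
tool_rot: [3.136, 0.006, -0.368]
force: [1.2, -0.3, -1.4]
width: 0.335
grasp_force: 30.0
time_s: 27.85
eef_pos: [0.4481, -0.2144, 0.136]
tool_rot: [3.141, 0.013, -0.019]
force: [-0.0, -1.6, -0.8]
width: 0.336
grasp_force: 30.0
need tx ty tz mm [ 7.946230e+01 -3.909506e+02 -1.171000e-01] turn 0.001 q [ 0.1639  0.2246  0.1712  2.0677 -0.0444  0.8655 -1.2298] pos [ 0.4481 -0.2144  0.136 ] rot [ 3.1415  0.0132 -0.0191]
```

```bash
python3 -m crank '[{"tx":10,"ty":-34,"tz":0,"turn":0,"hand":0},{"tx":10,"ty":-34,"tz":0,"turn":0,"hand":0},{"tx":10,"ty":-34,"tz":0,"turn":0,"hand":0},{"tx":10,"ty":-34,"tz":0,"turn":0,"hand":0},{"tx":10,"ty":-34,"tz":0,"turn":0,"hand":0},{"tx":10,"ty":-34,"tz":0,"turn":0,"hand":0},{"tx":10,"ty":-34,"tz":0,"turn":0,"hand":0},{"tx":10,"ty":-34,"tz":0,"turn":0,"hand":0}]' 30
python3 -m crank '[{"tx":0,"ty":-34,"tz":0,"turn":0,"hand":0},{"tx":0,"ty":-34,"tz":0,"turn":0,"hand":0},{"tx":0,"ty":-34,"tz":0,"turn":0,"hand":0},{"tx":0,"ty":-15,"tz":0,"turn":0,"hand":0},{"tx":0,"ty":0,"tz":0,"turn":0,"hand":0},{"tx":0,"ty":0,"tz":0,"turn":0,"hand":0},{"tx":0,"ty":0,"tz":0,"turn":0,"hand":0},{"tx":0,"ty":0,"tz":0,"turn":0,"hand":0}]' 30
python3 g.py .535 .175 .021 -.02
```

```text
time_s: 28.52
eef_pos: [0.5336, 0.0569, 0.135]
tool_rot: [3.141, 0.013, -0.019]
force: [0.7, -0.4, -0.5]
width: 0.338
grasp_force: 30.0
time_s: 29.18
eef_pos: [0.5358, 0.1707, 0.1349]
tool_rot: [3.141, 0.013, -0.021]
force: [-0.2, 0.1, 0.6]
width: 0.342
grasp_force: 30.0
need tx ty tz mm [  0.6282  -4.3392 113.9314] turn -0.001 q [-0.3931  0.3279 -0.0324  1.9177  0.0068  0.9082 -2.0193] pos [0.5358 0.1707 0.1349] rot [ 3.1409  0.0131 -0.0205]
```

```bash
python3 -m crank '[{"tx":0,"ty":0,"tz":20,"turn":0,"hand":0},{"tx":0,"ty":0,"tz":25,"turn":0,"hand":0},{"tx":0,"ty":0,"tz":25,"turn":0,"hand":0},{"tx":0,"ty":0,"tz":20,"turn":0,"hand":0},{"tx":0,"ty":0,"tz":15,"turn":0,"hand":0},{"tx":0,"ty":0,"tz":8,"turn":0,"hand":0},{"tx":0,"ty":0,"tz":0,"turn":0,"hand":0},{"tx":0,"ty":0,"tz":0,"turn":0,"hand":0}]' 30
python3 -m crank '[{"tx":0,"ty":0,"tz":1.5,"turn":0,"hand":0},{"tx":0,"ty":0,"tz":0,"turn":0,"hand":0},{"tx":0,"ty":0,"tz":0,"turn":0,"hand":0.55},{"tx":0,"ty":0,"tz":0,"turn":0,"hand":0.55},{"tx":0,"ty":0,"tz":0,"turn":0,"hand":0.55},{"tx":0,"ty":0,"tz":-20,"turn":0,"hand":0.55},{"tx":0,"ty":0,"tz":-40,"turn":0,"hand":0.55},{"tx":0,"ty":0,"tz":-40,"turn":0,"hand":0.55}]'
python3 -m crank '[{"tx":-20,"ty":10,"tz":-40,"turn":0,"hand":0.55},{"tx":-20,"ty":10,"tz":-40,"turn":0,"hand":0.55},{"tx":-20,"ty":10,"tz":-40,"turn":0,"hand":0.55},{"tx":-20,"ty":10,"tz":-40,"turn":0,"hand":0.55},{"tx":0,"ty":0,"tz":-30,"turn":0,"hand":0.55},{"tx":0,"ty":0,"tz":0,"turn":0,"hand":1},{"tx":0,"ty":0,"tz":0,"turn":0,"hand":1},{"tx":0,"ty":0,"tz":0,"turn":0,"hand":1}]'
python3 w.py w6 drawer_pull,drawer_floor,pack_0_center;python3 fit.py|grep -E "low"
python3 - <<'E'
from fit import *
d=np.load('/tmp/c.npz')
for r,z,n,c in blobs(d['P'],d['m'],.03,.042,80,(.44,.6,0,.235)): print('in drawer',np.round(r[0],1),np.round(r[1],1),round(r[2],1),round(float(z),4),n)
E
```

```text
time_s: 29.85
eef_pos: [0.5344, 0.1714, 0.0221]
tool_rot: [3.141, 0.013, -0.02]
force: [-0.1, -0.4, 0.2]
width: 0.331
grasp_force: 30.0
time_s: 30.52
eef_pos: [0.5344, 0.1717, 0.1209]
tool_rot: [3.14, 0.016, -0.019]
force: [0.7, 0.8, -0.2]
width: 0.548
grasp_force: 0.0
time_s: 31.18
eef_pos: [0.4642, 0.1371, 0.2966]
tool_rot: [3.141, 0.013, -0.019]
force: [0.2, -0.3, -0.6]
width: 0.727
grasp_force: 0.0
tool [0.464 0.137 0.296] [ 3.1409  0.0142 -0.0188] [-0.385   0.0444 -0.0324  1.8921 -0.0042  1.2182 -2.0055]
drawer_pull 0.9 [269.9 177.9] [0.4367 0.1214 0.0514]
drawer_floor 0.56 [274.   86.3] [0.5578 0.1133 0.0139]
pack_0_center 0.78 [231.3 103. ] [0.537  0.1714 0.0354]
low c [544.5 117.7] size [244.1 130.9] ang 88.9 z 0.0134 14434 [271.  94.]
low c [582.6 399.1] size [36.6 57.2] ang 0.6 z 0.0145 1007 [70. 75.]
in drawer [534.8 171.2] [31.3 47.4] 88.0 0.0352 859
in drawer [532.9  57.3] [32.6 47.4] 88.9 0.0354 884
in drawer [479.7 131.6] [205.8   0.8] 88.8 0.0372 190
```

View pics/w6.png

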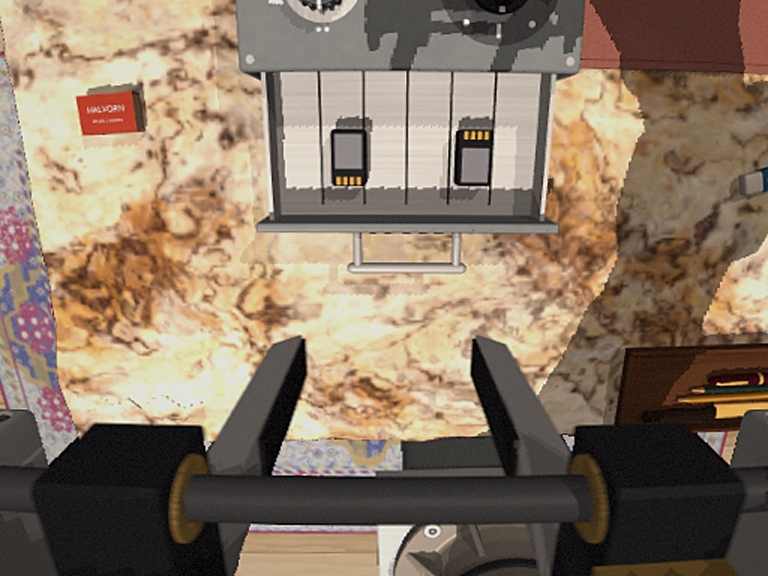

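Both packs lie flat on the drawer floor (350,158 and 473,157). Before closing I'll check that no other pack is hidden somewhere.

Run:
```python
from h import *
from fit import cloud
for n in ('scene','side'):
    c=cam(n); save(c,n+'1.png',s=1.5)
    for d in models.pinpoint('pack_0_center',n)+[dict(centre=b['bbox'][:2],conf=b['conf']) for b in models.spot_in('pack_0_center',n)]:
        p=at_d(c,d['centre']); pr(n,round(d['conf'],2),np.array(d['centre']),p)
a=cv2.imread('pics/scene1.png'); b=cv2.imread('pics/side1.png')
cv2.imwrite('pics/both.png',np.vstack([cv2.resize(a[200:480],(768,280)),b[140:460]]))
```

```text
scene 0.57 [193.4 193.2] [0.512 0.16  0.035]
scene 0.58 [225.6 202.1] [0.5223 0.0483 0.0339]
scene 0.41 [196.1 189.9] [0.5307 0.1627 0.0351]
side 0.68 [251.8 240.8] [0.5339 0.1828 0.0375]
side 0.62 [211.4 226.1] [0.6639 0.1918 0.0863]
side 0.52 [252.3 241.2] [0.5322 0.1833 0.0364]
```

View pics/both.png

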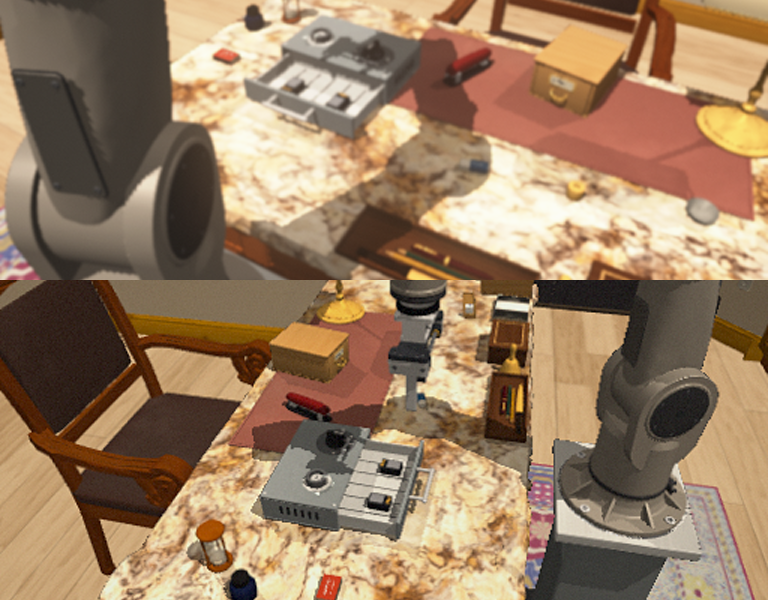

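Only the two packs are on the desk, and the second panel shows both in the drawer at 388,466 and 380,499. Closing: shut fingers go into the pull gap and push the drawer front home.

```bash
python3 -m crank '[{"tx":0,"ty":18,"tz":0,"turn":0,"hand":0},{"tx":0,"ty":0,"tz":30,"turn":0,"hand":0},{"tx":0,"ty":0,"tz":35,"turn":0,"hand":0},{"tx":0,"ty":0,"tz":35,"turn":0,"hand":0},{"tx":0,"ty":0,"tz":35,"turn":0,"hand":0},{"tx":0,"ty":0,"tz":30,"turn":0,"hand":0},{"tx":0,"ty":0,"tz":0,"turn":0,"hand":0},{"tx":0,"ty":0,"tz":0,"turn":0,"hand":0}]'
python3 -m crank '[{"tx":0,"ty":0,"tz":0,"turn":0,"hand":0},{"tx":0,"ty":0,"tz":0,"turn":0,"hand":0},{"tx":0,"ty":0,"tz":0,"turn":0,"hand":0},{"tx":0,"ty":0,"tz":0,"turn":0,"hand":0},{"tx":0,"ty":0,"tz":0,"turn":0,"hand":0},{"tx":0,"ty":0,"tz":0,"turn":0,"hand":0},{"tx":0,"ty":0,"tz":0,"turn":0,"hand":0},{"tx":0,"ty":0,"tz":0,"turn":0,"hand":0}]'
python3 g.py .457 .119 .038 -.02
```

```text
time_s: 32.4
eef_pos: [0.4613, 0.1189, 0.1316]
tool_rot: [3.14, 0.015, -0.019]
force: [0.3, -0.0, 1.3]
width: 0.471
grasp_force: 0.0
time_s: 33.07
eef_pos: [0.4619, 0.1192, 0.132]
tool_rot: [3.141, 0.013, -0.019]
force: [0.3, 0.4, -0.8]
width: 0.007
grasp_force: 0.0
need tx ty tz mm [-3.6774  0.242  94.0698] turn 0.001 q [-3.6410e-01  2.0090e-01 -2.2000e-02  2.1018e+00 -8.0000e-04  8.5090e-01
 -1.9749e+00] pos [0.4619 0.1192 0.132 ] rot [ 3.1414  0.0129 -0.0189]
```

```bash
python3 -m crank '[{"tx":-4,"ty":0,"tz":20,"turn":0,"hand":0},{"tx":0,"ty":0,"tz":25,"turn":0,"hand":0},{"tx":0,"ty":0,"tz":25,"turn":0,"hand":0},{"tx":0,"ty":0,"tz":15,"turn":0,"hand":0},{"tx":0,"ty":0,"tz":7,"turn":0,"hand":0},{"tx":0,"ty":0,"tz":0,"turn":0,"hand":0},{"tx":0,"ty":0,"tz":0,"turn":0,"hand":0},{"tx":0,"ty":0,"tz":0,"turn":0,"hand":0}]'
python3 -m crank '[{"tx":5,"ty":0,"tz":0,"turn":0,"hand":0},{"tx":7,"ty":0,"tz":0,"turn":0,"hand":0},{"tx":10,"ty":0,"tz":0,"turn":0,"hand":0},{"tx":10,"ty":0,"tz":0,"turn":0,"hand":0},{"tx":10,"ty":0,"tz":0,"turn":0,"hand":0},{"tx":10,"ty":0,"tz":0,"turn":0,"hand":0},{"tx":10,"ty":0,"tz":0,"turn":0,"hand":0},{"tx":10,"ty":0,"tz":0,"turn":0,"hand":0}]'
python3 -m crank '[{"tx":10,"ty":0,"tz":0,"turn":0,"hand":0},{"tx":10,"ty":0,"tz":0,"turn":0,"hand":0},{"tx":10,"ty":0,"tz":0,"turn":0,"hand":0},{"tx":10,"ty":0,"tz":0,"turn":0,"hand":0},{"tx":7,"ty":0,"tz":0,"turn":0,"hand":0},{"tx":4,"ty":0,"tz":0,"turn":0,"hand":0},{"tx":0,"ty":0,"tz":0,"turn":0,"hand":0},{"tx":0,"ty":0,"tz":0,"turn":0,"hand":0}]'
python3 g.py .5855 .117 .038 -.02
```

```text
time_s: 33.73
eef_pos: [0.4574, 0.1194, 0.0409]
tool_rot: [-3.141, 0.012, -0.019]
force: [0.0, 0.2, -0.2]
width: 0.005
grasp_force: 0.0
time_s: 34.4
eef_pos: [0.5298, 0.1177, 0.0389]
tool_rot: [3.141, 0.013, -0.019]
force: [-1.8, 0.1, 2.4]
width: 0.003
grasp_force: 1.0
time_s: 35.07
eef_pos: [0.5797, 0.1169, 0.0383]
tool_rot: [3.141, 0.013, -0.019]
force: [0.0, 0.1, -0.1]
width: 0.005
grasp_force: 0.0
need tx ty tz mm [ 5.8036 -0.1876  0.2149] turn 0.001 q [-2.9950e-01  4.9570e-01 -7.6000e-03  1.9165e+00 -6.0000e-04  7.4170e-01
 -1.8954e+00] pos [0.5797 0.1169 0.0383] rot [ 3.1414  0.0129 -0.0189]
```

Pushing slowly until the end stop's force shows.

```bash
python3 -m crank '[{"tx":1.5,"ty":0,"tz":0,"turn":0,"hand":0},{"tx":1.5,"ty":0,"tz":0,"turn":0,"hand":0},{"tx":1.5,"ty":0,"tz":0,"turn":0,"hand":0},{"tx":1.5,"ty":0,"tz":0,"turn":0,"hand":0},{"tx":0,"ty":0,"tz":0,"turn":0,"hand":0},{"tx":0,"ty":0,"tz":0,"turn":0,"hand":0},{"tx":0,"ty":0,"tz":0,"turn":0,"hand":0},{"tx":0,"ty":0,"tz":0,"turn":0,"hand":0}]'
python3 -m crank '[{"tx":1,"ty":0,"tz":0,"turn":0,"hand":0},{"tx":1,"ty":0,"tz":0,"turn":0,"hand":0},{"tx":0,"ty":0,"tz":0,"turn":0,"hand":0},{"tx":0,"ty":0,"tz":0,"turn":0,"hand":0},{"tx":0,"ty":0,"tz":0,"turn":0,"hand":0},{"tx":0,"ty":0,"tz":0,"turn":0,"hand":0},{"tx":0,"ty":0,"tz":0,"turn":0,"hand":0},{"tx":0,"ty":0,"tz":0,"turn":0,"hand":0}]'
python3 g.py .5855 .117 .038 -.02
```

```text
time_s: 35.73
eef_pos: [0.582, 0.1169, 0.038]
tool_rot: [3.141, 0.019, -0.018]
force: [-21.0, -0.3, 16.0]
width: -0.001
grasp_force: 10.5
time_s: 36.4
eef_pos: [0.5821, 0.1169, 0.0379]
tool_rot: [3.14, 0.023, -0.018]
force: [-32.8, -0.2, 27.1]
width: 0.003
grasp_force: 16.8
need tx ty tz mm [ 3.3554 -0.1767 -0.1322] turn 0.002 q [-0.2967  0.504  -0.0082  1.9028 -0.0025  0.7568 -1.8907] pos [0.5821 0.1169 0.0379] rot [ 3.1401  0.0226 -0.0179]
```

The stop force shows the drawer is home. Back off, rise, and go to the collar.

```bash
python3 -m crank '[{"tx":-6,"ty":0,"tz":0,"turn":0,"hand":0},{"tx":-4,"ty":0,"tz":0,"turn":0,"hand":0},{"tx":0,"ty":0,"tz":-30,"turn":0,"hand":0},{"tx":0,"ty":0,"tz":-40,"turn":0,"hand":0},{"tx":0,"ty":0,"tz":-40,"turn":0,"hand":0},{"tx":0,"ty":0,"tz":-40,"turn":0,"hand":0.4},{"tx":0,"ty":0,"tz":-20,"turn":0,"hand":0.8},{"tx":0,"ty":0,"tz":0,"turn":0,"hand":0.8}]'
python3 -m crank '[{"tx":30,"ty":-22,"tz":0,"turn":0,"hand":0.8},{"tx":30,"ty":-22,"tz":0,"turn":0,"hand":0.8},{"tx":30,"ty":-22,"tz":0,"turn":0,"hand":0.8},{"tx":0,"ty":0,"tz":0,"turn":-0.12,"hand":0.8},{"tx":0,"ty":0,"tz":0,"turn":-0.12,"hand":0.8},{"tx":0,"ty":0,"tz":0,"turn":-0.12,"hand":0.8},{"tx":0,"ty":0,"tz":0,"turn":-0.12,"hand":0.8},{"tx":0,"ty":0,"tz":0,"turn":-0.12,"hand":0.8}]'
python3 -m crank '[{"tx":0,"ty":0,"tz":0,"turn":-0.12,"hand":0.8},{"tx":0,"ty":0,"tz":0,"turn":-0.12,"hand":0.8},{"tx":0,"ty":0,"tz":0,"turn":-0.12,"hand":0.8},{"tx":0,"ty":0,"tz":0,"turn":-0.12,"hand":0.8},{"tx":0,"ty":0,"tz":0,"turn":-0.04,"hand":0.8},{"tx":0,"ty":0,"tz":0,"turn":0,"hand":0.8},{"tx":0,"ty":0,"tz":0,"turn":0,"hand":0.8},{"tx":0,"ty":0,"tz":0,"turn":0,"hand":0.8}]'
python3 g.py .6702 .1832 .076 1.1;python3 fit.py|grep -E "collar|knob"
```

```text
time_s: 37.07
eef_pos: [0.5824, 0.1175, 0.2139]
tool_rot: [-3.139, 0.005, -0.019]
force: [0.2, 0.6, 0.1]
width: 0.185
grasp_force: 0.0
time_s: 37.73
eef_pos: [0.671, 0.1812, 0.2065]
tool_rot: [-3.134, 0.011, 0.587]
force: [-0.1, -0.5, 0.6]
width: 0.746
grasp_force: 0.0
time_s: 38.4
eef_pos: [0.6711, 0.1811, 0.2069]
tool_rot: [-3.13, 0.006, 1.099]
force: [0.2, -0.2, 0.1]
width: 0.801
grasp_force: 0.0
need tx ty tz mm [  2.2359  -0.1922 130.939 ] turn -0.001 q [-0.1921  0.4759 -0.2293  1.5271  0.1081  1.1637 -0.9127] pos [0.6711 0.1811 0.2069] rot [-3.1299  0.006   1.099 ]
collar c [669.7 183.8] size [46.6 46.8] ang 44.7 z 0.0899 1018 [256. 182.]
collar c [667.7  51.7] size [ 7.8 42.7] ang 82.9 z 0.0903 242 [311. 288.]
knob c [666.9  47.8] size [12.9 41.2] ang 88.1 z 0.0998 468 [313. 296.]
```

```bash
python3 -m crank '[{"tx":2.2,"ty":0,"tz":25,"turn":0,"hand":0.8},{"tx":0,"ty":0,"tz":30,"turn":0,"hand":0.8},{"tx":0,"ty":0,"tz":30,"turn":0,"hand":0.8},{"tx":0,"ty":0,"tz":20,"turn":0,"hand":0.8},{"tx":0,"ty":0,"tz":14,"turn":0,"hand":0.8},{"tx":0,"ty":0,"tz":7,"turn":0,"hand":0.8},{"tx":0,"ty":0,"tz":0,"turn":0,"hand":0.8},{"tx":0,"ty":0,"tz":0,"turn":0,"hand":0.8}]'
python3 g.py .6702 .1835 .0775 1.1
```

```text
time_s: 39.12
eef_pos: [0.671, 0.1834, 0.082]
tool_rot: [-3.131, 0.005, 1.101]
force: [0.6, 0.5, 1.1]
width: 0.799
grasp_force: 0.0
need tx ty tz mm [-0.2299 -0.6689  4.5447] turn 0.001 q [-0.2025  0.5914 -0.2191  1.6305  0.1438  0.947  -0.941 ] pos [0.671  0.1834 0.082 ] rot [-3.1306  0.0052  1.1008]
```

```bash
python3 -m crank '[{"tx":0,"ty":0,"tz":5,"turn":0,"hand":0},{"tx":0,"ty":0,"tz":0,"turn":0,"hand":0},{"tx":0,"ty":0,"tz":0,"turn":0,"hand":0},{"tx":0,"ty":0,"tz":0,"turn":0,"hand":0},{"tx":0,"ty":0,"tz":0,"turn":0,"hand":0},{"tx":0,"ty":0,"tz":0,"turn":0,"hand":0},{"tx":0,"ty":0,"tz":0,"turn":0,"hand":0},{"tx":0,"ty":0,"tz":0,"turn":0,"hand":0}]' 20
python3 -m crank '[{"tx":0,"ty":0,"tz":0,"turn":0.1,"hand":0},{"tx":0,"ty":0,"tz":0,"turn":0.1,"hand":0},{"tx":0,"ty":0,"tz":0,"turn":0.1,"hand":0},{"tx":0,"ty":0,"tz":0,"turn":0.1,"hand":0},{"tx":0,"ty":0,"tz":0,"turn":0.1,"hand":0},{"tx":0,"ty":0,"tz":0,"turn":0.1,"hand":0},{"tx":0,"ty":0,"tz":0,"turn":0.1,"hand":0},{"tx":0,"ty":0,"tz":0,"turn":0.1,"hand":0}]' 20
python3 -m crank '[{"tx":0,"ty":0,"tz":0,"turn":0.1,"hand":0},{"tx":0,"ty":0,"tz":0,"turn":0.1,"hand":0},{"tx":0,"ty":0,"tz":0,"turn":0.1,"hand":0},{"tx":0,"ty":0,"tz":0,"turn":0.1,"hand":0},{"tx":0,"ty":0,"tz":0,"turn":0,"hand":0},{"tx":0,"ty":0,"tz":0,"turn":0,"hand":0},{"tx":0,"ty":0,"tz":0,"turn":0,"hand":0},{"tx":0,"ty":0,"tz":0,"turn":0,"hand":0}]' 20
python3 g.py .6702 .1835 .0775 -.1
```

```text
time_s: 39.78
eef_pos: [0.6692, 0.1841, 0.0766]
tool_rot: [-3.128, 0.006, 1.102]
force: [-8.8, 1.2, 7.2]
width: 0.486
grasp_force: 20.0
time_s: 40.45
eef_pos: [0.6691, 0.1842, 0.0766]
tool_rot: [-3.136, 0.014, 0.297]
force: [-9.3, 1.5, 6.8]
width: 0.485
grasp_force: 19.9
time_s: 41.12
eef_pos: [0.6693, 0.1842, 0.0764]
tool_rot: [3.141, 0.015, -0.098]
force: [-7.6, 1.4, 3.9]
width: 0.48
grasp_force: 20.0
need tx ty tz mm [ 0.9346  0.5664 -1.0763] turn 0.002 q [-0.4055  0.5884  0.0673  1.6496 -0.0544  0.9189 -1.985 ] pos [0.6693 0.1842 0.0764] rot [ 3.1411  0.0148 -0.0983]
```

```bash
python3 -m crank '[{"tx":0,"ty":0,"tz":0,"turn":0,"hand":0.8},{"tx":0,"ty":0,"tz":0,"turn":0,"hand":0.8},{"tx":0,"ty":0,"tz":0,"turn":0,"hand":0.8},{"tx":0,"ty":0,"tz":-20,"turn":0,"hand":0.8},{"tx":0,"ty":0,"tz":-40,"turn":0,"hand":0.8},{"tx":0,"ty":0,"tz":-40,"turn":-0.08,"hand":0.8},{"tx":0,"ty":0,"tz":-40,"turn":0,"hand":0.8},{"tx":-10,"ty":30,"tz":-10,"turn":0,"hand":0.8}]'
python3 -m crank '[{"tx":-20,"ty":25,"tz":0,"turn":0,"hand":0.8},{"tx":-20,"ty":25,"tz":0,"turn":0,"hand":0.8},{"tx":-20,"ty":25,"tz":0,"turn":0,"hand":0.8},{"tx":-20,"ty":20,"tz":0,"turn":0,"hand":0.8},{"tx":0,"ty":0,"tz":0,"turn":0,"hand":0.8},{"tx":0,"ty":0,"tz":0,"turn":0,"hand":0.8},{"tx":0,"ty":0,"tz":0,"turn":0,"hand":0.8},{"tx":0,"ty":0,"tz":0,"turn":0,"hand":0.8}]'
python3 w.py w7 collar_index,lock_mark,drawer_pull,selector_pointer,setting_peg;python3 fit.py|grep -E "collar|knob"; python3 g.py .667 .0472 .088 -.02
python3 - <<'E'
import cv2
f=cv2.imread('pics/w7.png'); cv2.imwrite('pics/w7c.png',cv2.resize(f[50:340,150:600],None,fx=1.7,fy=1.7))
E
```

```text
time_s: 41.78
eef_pos: [0.6645, 0.1596, 0.2328]
tool_rot: [-3.137, 0.005, -0.012]
force: [2.4, 1.5, -0.0]
width: 0.798
grasp_force: 0.0
time_s: 42.45
eef_pos: [0.5806, 0.0609, 0.2274]
tool_rot: [-3.142, 0.013, -0.018]
force: [-0.3, 0.3, 0.1]
width: 0.803
grasp_force: 0.0
tool [0.5805 0.0608 0.2272] [ 3.1415  0.0131 -0.0178] [-0.2873  0.266   0.0903  1.7845 -0.0296  1.1051 -1.7751]
collar_index 0.74 [109.7 101.9] [0.6619 0.2033 0.0908]
collar_index 0.42 [211.  189.8] [0.5592 0.1158 0.0525]
collar_index 0.21 [107.1 104.5] [0.6591 0.2149 0.0726]
lock_mark 0.9 [106.5 105.1] [0.6585 0.2157 0.0725]
lock_mark 0.26 [210.5 190.5] [0.5582 0.1165 0.052 ]
drawer_pull 0.56 [210.3 190.1] [0.5586 0.1167 0.0518]
setting_peg 0.61 [310.1  96.5] [0.6619 0.0076 0.0775]
collar c [670.1 183. ] size [47.2 47. ] ang 79.7 z 0.0897 1095 [129.  91.]
knob c [667.3  47.3] size [11.4 40.3] ang 89.3 z 0.0999 587 [270.  90.]
need tx ty tz mm [ 88.9426  11.2903 138.0677] turn 0.001 q [-0.2869  0.2653  0.0908  1.7854 -0.0295  1.1051 -1.775 ] pos [0.5801 0.0601 0.2272] rot [ 3.1413  0.0132 -0.0185]
```

View pics/w7c.png

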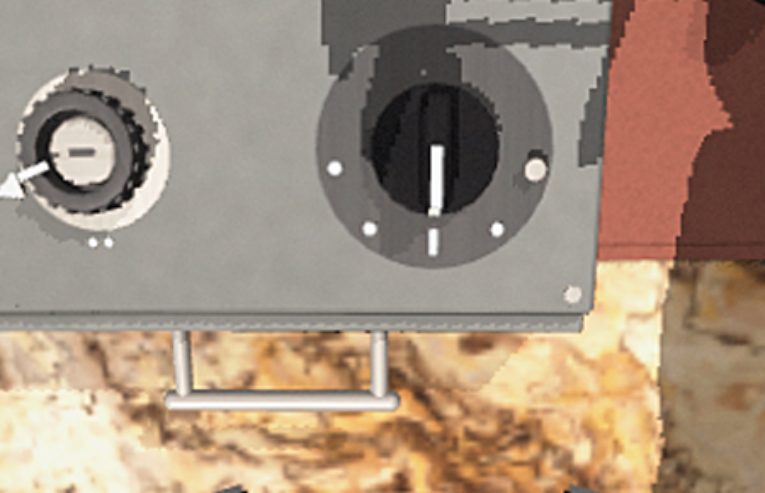

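The index points at the arrowhead (10,185), the drawer is shut (pull at 280,400), the pointer is at off and the peg is at 535,170. Now the selector.

```bash
python3 -m crank '[{"tx":29,"ty":3.8,"tz":0,"turn":0,"hand":0.45},{"tx":29,"ty":3.8,"tz":10,"turn":0,"hand":0.45},{"tx":30,"ty":3.8,"tz":20,"turn":0,"hand":0.45},{"tx":0,"ty":0,"tz":30,"turn":0,"hand":0.45},{"tx":0,"ty":0,"tz":25,"turn":0,"hand":0.45},{"tx":0,"ty":0,"tz":20,"turn":0,"hand":0.45},{"tx":0,"ty":0,"tz":0,"turn":0,"hand":0.45},{"tx":0,"ty":0,"tz":0,"turn":0,"hand":0.45}]'
python3 g.py .667 .0472 .086 -.02
```

```text
time_s: 43.47
eef_pos: [0.666, 0.0468, 0.1207]
tool_rot: [3.141, 0.015, -0.019]
force: [0.4, -0.4, 0.1]
width: 0.449
grasp_force: 0.0
need tx ty tz mm [ 1.5115 -0.3963 34.7259] turn 0.001 q [-0.236   0.5025  0.0966  1.6879 -0.0588  0.9687 -1.7069] pos [0.666  0.0468 0.1207] rot [ 3.141   0.0148 -0.0188]
```

```bash
python3 -m crank '[{"tx":1.2,"ty":0,"tz":15,"turn":0,"hand":0.45},{"tx":0,"ty":0,"tz":12,"turn":0,"hand":0.45},{"tx":0,"ty":0,"tz":6.5,"turn":0,"hand":0.45},{"tx":0,"ty":0,"tz":0,"turn":0,"hand":0},{"tx":0,"ty":0,"tz":0,"turn":0,"hand":0},{"tx":0,"ty":0,"tz":0,"turn":0,"hand":0},{"tx":0,"ty":0,"tz":0,"turn":0,"hand":0},{"tx":0,"ty":0,"tz":0,"turn":0,"hand":0}]' 20
python3 -m crank '[{"tx":0,"ty":0,"tz":0,"turn":0,"hand":0},{"tx":0,"ty":0,"tz":0,"turn":0,"hand":0},{"tx":0,"ty":0,"tz":0,"turn":0,"hand":0},{"tx":0,"ty":0,"tz":0,"turn":-0.1,"hand":0},{"tx":0,"ty":0,"tz":0,"turn":-0.1,"hand":0},{"tx":0,"ty":0,"tz":0,"turn":-0.1,"hand":0},{"tx":0,"ty":0,"tz":0,"turn":-0.1,"hand":0},{"tx":0,"ty":0,"tz":0,"turn":-0.1,"hand":0}]' 20
python3 g.py .667 .0472 .086 1.376
```

```text
time_s: 44.13
eef_pos: [0.6676, 0.0475, 0.0885]
tool_rot: [-3.141, 0.012, -0.019]
force: [0.2, 20.1, 3.7]
width: 0.131
grasp_force: 10.4
time_s: 44.8
eef_pos: [0.6675, 0.0486, 0.0885]
tool_rot: [-3.134, 0.01, 0.487]
force: [-2.7, 7.8, 3.0]
width: 0.129
grasp_force: 20.0
need tx ty tz mm [-1.0384  1.0265  2.4944] turn -0.889 q [-0.145   0.5374 -0.0299  1.7023  0.0145  0.9138 -1.2632] pos [0.6675 0.0486 0.0885] rot [-3.1344  0.0098  0.4873]
```

```bash
python3 -m crank '[{"tx":0,"ty":0,"tz":0,"turn":-0.1,"hand":0},{"tx":0,"ty":0,"tz":0,"turn":-0.1,"hand":0},{"tx":0,"ty":0,"tz":0,"turn":-0.1,"hand":0},{"tx":0,"ty":0,"tz":0,"turn":-0.1,"hand":0},{"tx":0,"ty":0,"tz":0,"turn":-0.1,"hand":0},{"tx":0,"ty":0,"tz":0,"turn":-0.1,"hand":0},{"tx":0,"ty":0,"tz":0,"turn":-0.1,"hand":0},{"tx":0,"ty":0,"tz":0,"turn":-0.1,"hand":0}]' 20
python3 -m crank '[{"tx":0,"ty":0,"tz":0,"turn":-0.09,"hand":0},{"tx":0,"ty":0,"tz":0,"turn":0,"hand":0},{"tx":0,"ty":0,"tz":0,"turn":0,"hand":0},{"tx":0,"ty":0,"tz":0,"turn":0,"hand":0},{"tx":0,"ty":0,"tz":0,"turn":0,"hand":0.35},{"tx":0,"ty":0,"tz":0,"turn":0,"hand":0.35},{"tx":0,"ty":0,"tz":0,"turn":0,"hand":0.35},{"tx":0,"ty":0,"tz":0,"turn":0,"hand":0.35}]' 20
python3 g.py .667 .0472 .086 1.376
python3 -m crank '[{"tx":0,"ty":0,"tz":-10,"turn":0,"hand":0.35},{"tx":0,"ty":0,"tz":-30,"turn":0,"hand":0.35},{"tx":0,"ty":0,"tz":-40,"turn":0,"hand":0.35},{"tx":0,"ty":0,"tz":-40,"turn":0,"hand":0.35},{"tx":0,"ty":0,"tz":-40,"turn":0.1,"hand":0.6},{"tx":0,"ty":0,"tz":-10,"turn":0.12,"hand":0.8},{"tx":0,"ty":0,"tz":0,"turn":0.12,"hand":0.8},{"tx":0,"ty":0,"tz":0,"turn":0.12,"hand":0.8}]'
python3 -m crank '[{"tx":0,"ty":0,"tz":0,"turn":0.12,"hand":0.8},{"tx":0,"ty":0,"tz":0,"turn":0.12,"hand":0.8},{"tx":0,"ty":0,"tz":0,"turn":0.12,"hand":0.8},{"tx":0,"ty":0,"tz":0,"turn":0.12,"hand":0.8},{"tx":0,"ty":0,"tz":0,"turn":0.12,"hand":0.8},{"tx":0,"ty":0,"tz":0,"turn":0.12,"hand":0.8},{"tx":0,"ty":0,"tz":0,"turn":0.12,"hand":0.8},{"tx":0,"ty":0,"tz":0,"turn":0.06,"hand":0.8}]'
python3 -m crank '[{"tx":-30,"ty":-15,"tz":0,"turn":0,"hand":0.8},{"tx":-30,"ty":-15,"tz":0,"turn":0,"hand":0.8},{"tx":-30,"ty":-15,"tz":0,"turn":0,"hand":0.8},{"tx":0,"ty":-15,"tz":0,"turn":0,"hand":0.8},{"tx":0,"ty":0,"tz":0,"turn":0,"hand":0.8},{"tx":0,"ty":0,"tz":0,"turn":0,"hand":0.8},{"tx":0,"ty":0,"tz":0,"turn":0,"hand":0.8},{"tx":0,"ty":0,"tz":0,"turn":0,"hand":0.8}]'
python3 w.py w8 collar_index,lock_mark,drawer_pull,selector_pointer,setting_peg;python3 fit.py|grep -E "collar|knob"
python3 - <<'E'
import cv2
f=cv2.imread('pics/w8.png'); cv2.imwrite('pics/w8c.png',cv2.resize(f[0:340,150:600],None,fx=1.7,fy=1.7))
E
```

```text
time_s: 45.47
eef_pos: [0.6668, 0.0492, 0.0884]
tool_rot: [-3.128, 0.002, 1.288]
force: [-6.2, 9.3, 6.0]
width: 0.129
grasp_force: 20.0
time_s: 46.13
eef_pos: [0.6673, 0.0463, 0.0878]
tool_rot: [-3.129, 0.003, 1.371]
force: [0.6, 0.3, 0.1]
width: 0.341
grasp_force: 0.0
need tx ty tz mm [ 0.7946 -0.4121  1.7931] turn -0.005 q [ 0.0069  0.5487 -0.2356  1.6924  0.1496  0.931  -0.4866] pos [0.6673 0.0463 0.0878] rot [-3.1291e+00  2.9000e-03  1.3707e+00]
time_s: 46.8
eef_pos: [0.6699, 0.0467, 0.2601]
tool_rot: [-3.133, 0.006, 0.905]
force: [0.4, -0.1, 0.0]
width: 0.597
grasp_force: 0.0
time_s: 47.47
eef_pos: [0.6694, 0.0467, 0.2586]
tool_rot: [-3.141, 0.013, 0.004]
force: [-0.2, 0.4, 0.2]
width: 0.798
grasp_force: 0.0
time_s: 48.13
eef_pos: [0.5793, 0.1047, 0.259]
tool_rot: [3.142, 0.013, 0.01]
force: [0.0, -0.4, -0.0]
width: 0.801
grasp_force: 0.0
tool [0.5792 0.1047 0.2588] [3.1415 0.0131 0.0097] [-0.2537  0.2515 -0.0393  1.729   0.0067  1.174  -1.8555]
collar_index 0.65 [163.1  95. ] [0.6623 0.2058 0.089 ]
lock_mark 0.69 [159.5 100.4] [0.6563 0.2152 0.072 ]
drawer_pull 0.81 [246.5 181.3] [0.558  0.1189 0.0523]
selector_pointer 0.95 [347.2 101.5] [0.6572 0.0078 0.0785]
setting_peg 0.43 [344.2  97.1] [0.6617 0.0111 0.0771]
collar c [669.6 183.3] size [46.8 46.8] ang 88.3 z 0.0898 915 [185.  87.]
knob c [667.1  47.6] size [41.4 12.3] ang 79.2 z 0.1 492 [315.  91.]
```

View pics/w8c.png

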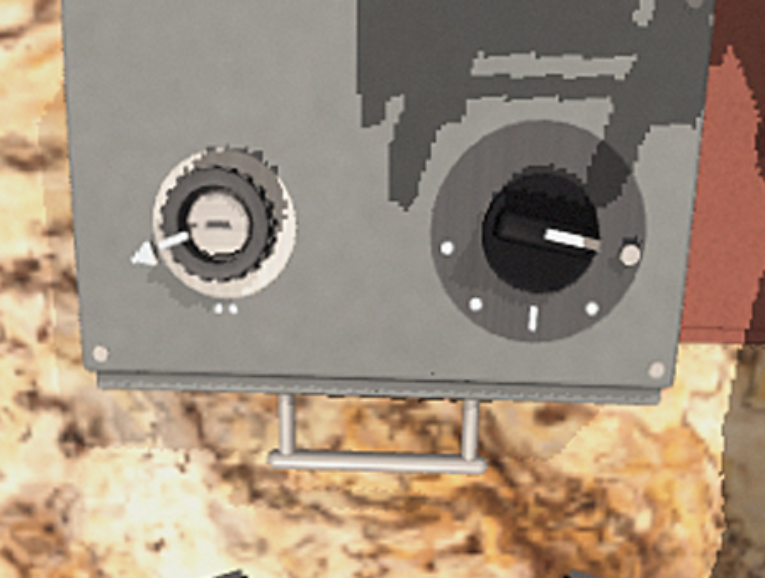

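The pointer (570,238) aims at the peg (630,255), the index is at the arrowhead, and the drawer front is flush as at the start. Handing in.

```bash
python3 -c "
from station import ticket
print(ticket.finish_job())"
```

```text
the job is handed in; nothing more can be done
None
```

I handed the job in; the judge's verdict didn't come back. My last pictures show the drawer with both packs (the only two on the desk) pushed home, the collar at the locked mark and the selector pointer at the steel peg; the eraser, matchbox and sharpener weren't touched.

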